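# Prove a taper-shank polishing arbor in the bench spindle and drift it free

### The job

Check the fit of the square-hubbed taper arbor in the polishing spindle: stand it in the bore, turn it under light downward pressure until its tang drops into the hidden drive slot, then push it firmly home without ramming it, so that it holds by itself with the collar down on the spindle's face, and let go. Then, with the hand off the arbor, push the drift wedge through the cross slot under the tang until the arbor breaks loose and has risen about 7 mm, and leave it standing on the wedge. Leave everything else on the bench where it is.

Things in the scene. Friction and masses are not known exactly. Their poses are not given: they have to be found in the camera images.
- arbor_grip (a point): Centre of the loose arbor's square brass hub, half-way up: 24 x 24 mm, 32 mm tall, faces square to x and y; z is the arbor's axis, up. The arbor (0.22 to 0.37 kg) starts upright in one of the rack's two holes; the spare, with a round waisted head, stands 76 mm away roughly along x, so the hub faces to +y and -y are free to grip. A stub 12 mm across stands 12 mm above the hub.
- arbor: The arbor; origin on its axis at the underside of its round collar (36 mm across, 5 mm thick, directly below the hub), 21 mm below arbor_grip; axes as arbor_grip. Below the collar: a steel cone 44 mm long, 22 mm across at the top and 16 mm at the bottom, then the flat tang.
- arbor_tang (a point): Middle of the end of the arbor's flat tang, 85 mm below arbor_grip, axes as arbor_grip. The tang is 20 mm long, 14 mm wide along x, 7 mm thick along y; a half turn about z gives the same fit.
- spindle_mouth (a point): Centre of the mouth of the fixed spindle's bore, on its top face 112 mm above the bench; z up. The bore is a cone that matches the arbor's (22 mm at the mouth, 16 mm at 44 mm depth). Fully home, the collar lies on this face and arbor_grip is 21 mm above this point; a gap of up to 2 mm under the collar still counts as home.
- spindle_drive (a point): On the axis, 44 mm below the mouth: top of the drive plate, out of sight, 6 mm thick, with a slot 9 mm wide for the tang. The slot's long direction is unknown: 23 to 55 degrees anticlockwise, from above, of this point's x axis (axes as spindle_mouth). With the tang across it the arbor stops about 20 mm above home; within about 6 degrees it drops in. The plate hardly turns.
- spindle: Fixed grey base of the spindle, 110 mm square, 12 mm thick, with a 24 mm high socket in its middle that carries the dark steel sleeve (bore, drive plate and slot, 50 mm across); origin on the axis at the bench.
- quill (a joint): Sinking of the sleeve in its base, m: 0 at rest, where a stiff spring (about 5 N to start, then 10 N per mm) holds it. More than 3.5 mm (about 40 N) is ramming. The taper binds from 3 to 5 mm above home; a push of 12 to 15 N with a slight twist to and fro (2 degrees), or 20 N straight, brings the arbor home; its weight alone does not. Seated, it sticks by friction.
- spindle_slot (a point): On the axis, on the flat floor of the cross slot, 36 mm above the bench. The slot runs right through the spindle along this point's y axis, 17 mm wide (x), 29 mm tall; the spindle is 46 mm long along y there. The wedge may go in from either side; the -y side is kept clear. With the arbor home its tang's end is 12 mm above this floor.
- drift_grip (a point): Centre of the drift's black handle as a place to grip: 13 mm above the flat underside. x runs along the drift to the wedge's tip, z up. The handle is 14 mm wide and 26 mm tall, from 35 mm behind this point to 40 mm ahead, where the wedge begins; a butt plate (16 mm wide, 28 mm tall) ends it, 39 mm behind. The drift is loose (0.2 to 0.34 kg) and starts flat on the bench.
- drift_tip (a point): Tip of the drift's wedge, at its underside, 170 mm ahead of drift_grip along x and 13 mm below it; axes as drift_grip. The steel wedge is 130 mm long, 10 mm wide, flat below; its top slopes from 5 mm high at the tip to 24 mm at the handle.
- drift: The drift; origin under drift_grip on the underside, axes as drift_grip. In the slot, the wedge meets the tang of a seated arbor with its tip about 48 mm past the axis; at 82 mm past, the arbor is 5 mm up, at 95 mm 7 mm; at 107 mm the handle meets the spindle. Oiled: pushing takes 3 to 20 N, most at the break; more than 60 N damages the spindle; it stays where it is left.
- rack: Fixed wooden block, 160 x 70 mm, 75 mm tall, with two holes 76 mm apart along its x axis; origin under its centre.
- spare: Bystander: another arbor with a round waisted head, 46 mm above the rack, in the other hole; origin at the rack's top face.
- mug: Bystander: brass mug, 80 mm across, 85 mm tall, origin under its centre.
- cup: Bystander: black cup, 72 mm across, 70 mm tall, origin under its centre.
- polish: Bystander: white jar of polish, 56 mm across, 80 mm tall, origin under its centre.
- wrench: Bystander: wrench lying flat, origin under its middle.
- nut: Bystander: brass ring nut, 38 mm across, 12 mm tall, origin under its centre.
- brush: Bystander: brush lying flat, origin under its middle.
- wheel: Bystander: cork polishing wheel, 76 mm across, 22 mm tall, lying flat, origin under its centre.
Things that resemble listed ones, but are neither listed nor needed, are in the scene too. What is shaped like the rack but pink is not meant.

How it is judged:
By the outcome, as a careful person would: the job done as asked, in the order asked, and still so for the second after the job is handed in, with the robot touching nothing.
It also fails if it takes over 64 s, if anything falls off the work surface, if the arm or the gripper's body presses on something with over 40 N, if the wrist force passes 120 N, or if a joint passes its speed limit or range.

### The arm

A 6-joint arm with a two-finger parallel gripper is mounted at the origin on the work surface. World frame = base frame: x ahead of the robot, y to its left, z up, the work surface at z = 0. Lengths are in mm, angles in degrees, forces in N, time in s.
With the tool pointing down it reaches from about 350 to 850 mm from the base axis. Payload 8.1 kg.
Tool frame: the origin (TCP) lies on the centre line of the jaws, within the pads' length; the fingertips stand 11 mm ahead of it and the grasp point (between the pads) lies 8 mm behind it; z points along the fingers, y is the direction in which the jaws open and shut (so a half turn about z gives the same grasp; the last joint's range is limited). The gripper opens to 85 mm and grips with 20 to 120 N. Pads are 22 mm wide; open, the fingers measure 114 mm over their backs; the gripper's body (76 mm by 85 mm) begins 54 mm behind the grasp point. The pads swing forward as they close: fully open they stand 13 mm farther back than shut.
Start: joints at [64.836, 7.471, 85.268, -0, 87.261, -4.893], TCP at [207.858, 562.85, 242.292] pointing down, gripper open.
Joint ranges: [-169.43, 169.43], [-51.17, 129.36], [1.28, 143.12], [-76.62, 256.62], [0, 156.53], [-152.29, 152.29]. Speed limits (degrees/s): [136.94, 136.94, 159.86, 180, 180, 180].

### API

Orientations are given as [roll, pitch, yaw] about the fixed x, y, z axes, in that order (R = Rz(yaw) Ry(pitch) Rx(roll)).
In Python, from bench import telemetry, viewer, r gives the robot as it stands.
- The arm moves only by the shell command python3 -m inch 'ROWS' [FORCE]. ROWS is JSON, a list of rows, each a list of 3 entries, a list of its own where there are three numbers: the shift along the tool's x, y, z in cm, then the turn, a rotation vector about the tool's x, y, z in rad, then the opening, from 0 (shut) to 1 (fully open). A call has 1 to 20 rows; each row is the pose to reach, as a shift and turn from the pose commanded when the call began, along the tool's axes at that moment; what a row does not reach only later rows make up. A row lasts 1/10 s, in which the tool goes at most 50 mm and 8.59 degrees, less where a joint would pass 70% of its speed; a pose out of reach is approached as far as the arm can. A call with a gripper value outside its range is refused whole. The fingers move at their own pace and stop on an object; FORCE is the grip in N (left out, the last holds). Time passes only in rows, so rows that repeat a pose let the fingers close. It gives the time, the measured TCP pose, the force and the opening at its end, in the units of the state.
- telemetry.sense(): the state, without advancing time (a new reading comes with each control period).
- viewer.snapshot(name): name is "scene" or "top" or "wrist"; returns the picture (400x640x3 uint8, red, green, blue); there is no depth.
- viewer.camera_model(name): a dict with "fx", "fy", "cx", "cy" (pixels), "cam_to_world" (4x4, takes a point from camera to world coordinates); the wrist camera has in their place "mount" (4x4, takes a point from camera to tool coordinates, whose origin is the TCP and whose axes are the flange's). Camera axes: x right, y down, z forward; pixel columns grow to the right and rows downward; lengths in mm; the calibration is good to about 2 mm. A picture is of the moment at which its call begins: read the wrist's pose just before it. camera_model takes no time and is no camera call.
- r.hand_in(): hands the job in, once; it reports no verdict.
The state is a dict: "time": time; "joint_pos": joint angles; "qd": joint speeds; "joint_efforts": joint torques, N m; "tool_pos": TCP position; "tcp_rot": TCP orientation; "ft_force": force on the tool from outside, world axes, zero at the start; "wrist_torque": the same for the moment, N m; "finger_gap": finger opening in mm.
Only numpy, scipy, OpenCV 4.12 (cv2) and the standard library are available. Lean on these libraries where they do the work, as an engineer would, in place of code of your own. Each camera call takes 0.05 s, during which the arm holds its last target.

## Working session

There is one attempt and no reset: what is moved stays moved. The work goes in short steps, Python scripts to look and compute and a shell command to move; the robot and the scene stay as the last step left them, time stands still between calls to the robot, and variables do not carry over. Pictures are saved under pics/ and viewed, and the job is handed in when it is done.

```bash
ls -la; mkdir -p pics; python3 - <<'E'
from bench import telemetry, viewer, r
import cv2, numpy as np
s=telemetry.sense(); print(s)
for n in ("scene","top","wrist"):
    im=viewer.snapshot(n); cv2.imwrite(f"pics/a_{n}.png",im[:,:,::-1])
    m=viewer.camera_model(n); print(n,{k:np.round(v,4).tolist() for k,v in m.items()})
E
```

```text
total 12
drwxr-xr-x  3 agent agent 4096 Dec  7 15:14 .
drwxr-xr-x 23 root  root  4096 Dec  7 15:14 ..
drwxr-xr-x  2 agent agent 4096 Dec  7 15:14 pics
{'time': 0.0, 'joint_pos': array([ 6.48342810e+01,  7.51677008e+00,  8.53302882e+01, -1.37259172e-03,
        8.72619593e+01, -4.89398864e+00]), 'qd': array([ 0.05737477,  0.10683744, -0.01993066, -0.01781403, -0.02346328,
       -0.01722625]), 'joint_efforts': array([-1.89964310e-03, -5.69393992e+01, -5.00549197e+01, -3.24351140e-04,
        1.45446687e-02, -6.75056776e-05]), 'tool_pos': array([207.64860499, 562.34523467, 241.21742597]), 'tcp_rot': array([-1.79891263e+02, -7.93464668e-03,  1.59728329e+02]), 'ft_force': array([ 0.3509819 , -0.49017794, -0.5088912 ]), 'wrist_torque': array([ 0.01362805,  0.01079213, -0.03942317]), 'finger_gap': 85.60371244305252}
scene {'fx': 444.7685, 'fy': 444.7685, 'cx': 322.7567, 'cy': 192.2007, 'cam_to_world': [[-0.0004, 0.7742, -0.633, 1378.7307], [1.0, 0.0066, 0.0075, -58.8531], [0.0099, -0.633, -0.7741, 1095.0056], [0.0, 0.0, 0.0, 1.0]]}
top {'fx': 476.4798, 'fy': 476.4798, 'cx': 322.1311, 'cy': 198.0512, 'cam_to_world': [[-0.085, -0.9677, 0.2372, 288.6716], [-0.9964, 0.0824, -0.0209, -28.5234], [0.0007, -0.2382, -0.9712, 1291.7389], [0.0, 0.0, 0.0, 1.0]]}
wrist {'fx': 323.1499, 'fy': 323.1499, 'cx': 319.4768, 'cy': 198.3402, 'mount': [[-0.0006, -0.9636, -0.2672, 67.6422], [1.0, -0.0007, 0.0001, -0.734], [-0.0003, -0.2672, 0.9636, -131.1809], [0.0, 0.0, 0.0, 1.0]]}
```

View pics/a_scene.png

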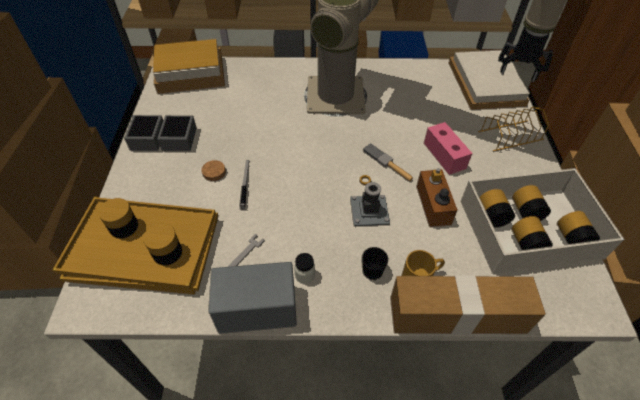

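View pics/a_top.png

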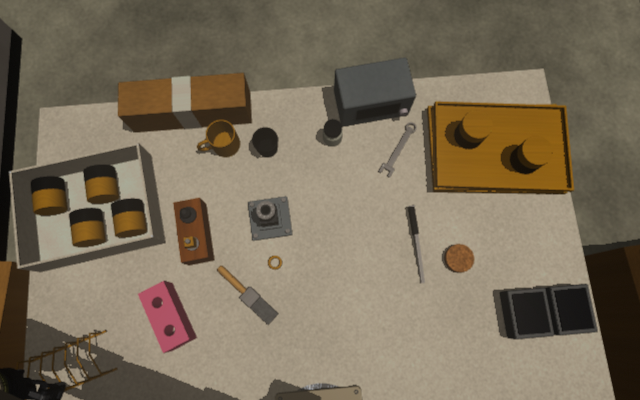

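View pics/a_wrist.png

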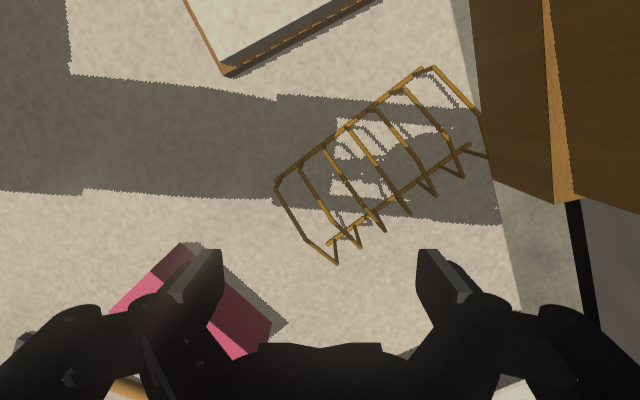

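The top view shows these candidates:
- **Arbor:** the brass square hub at (190,242) fits. The round waisted head at (187,213) is the spare. The pink block at (165,315) is a decoy rack.
- **Drift:** the black handle and thin steel wedge at (411,218)→(421,282) fits. The wrench (398,150) and the brush (245,295) don't.
- **Spindle:** (267,214).
- **Ring nut and cork wheel:** (275,262) and (459,258).

Next I'll check these in close crops.

```bash
python3 - <<'E'
import cv2
t=cv2.imread("pics/a_top.png"); s=cv2.imread("pics/a_scene.png")
def c(im,x0,x1,y0,y1,k,n): cv2.imwrite(n,cv2.resize(im[y0:y1,x0:x1],None,fx=k,fy=k,interpolation=cv2.INTER_CUBIC))
c(t,165,305,185,275,5,"pics/b_top1.png"); c(t,390,480,195,295,5,"pics/b_top2.png"); c(s,340,470,160,235,6,"pics/b_sc1.png"); c(s,195,275,150,220,7,"pics/b_sc2.png")
E
```

```text
(no output)
```

View pics/b_top1.png

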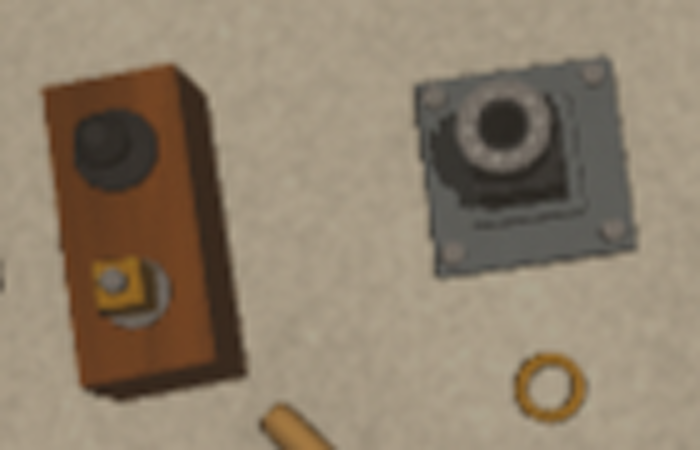

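View pics/b_top2.png

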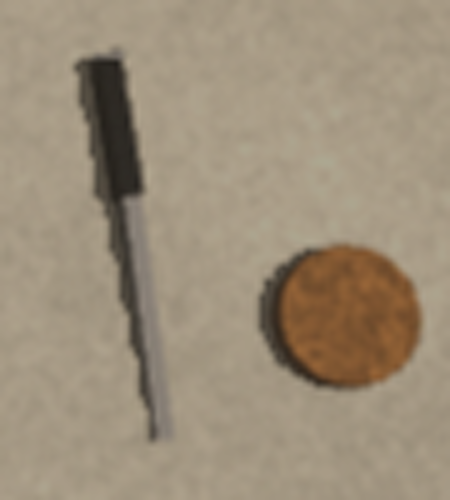

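View pics/b_sc1.png

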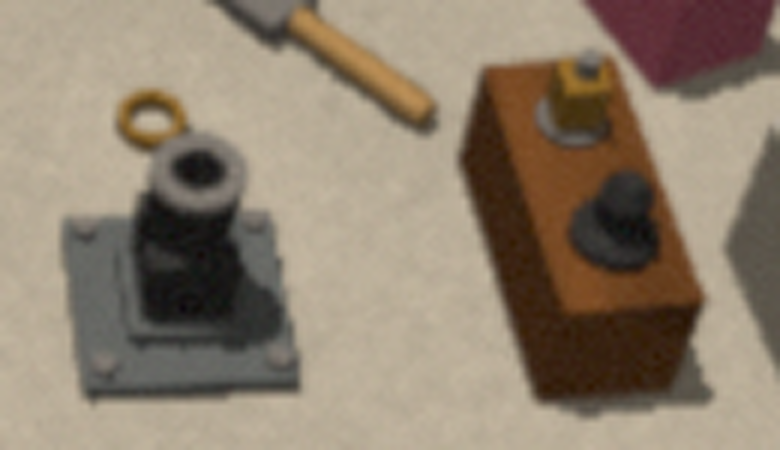

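View pics/b_sc2.png

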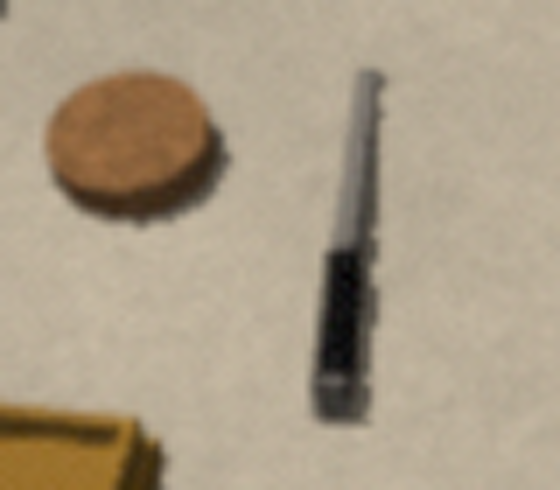

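Both picks hold up in the crops: the square brass hub has a stub on top, and the drift has a black handle, wedge and butt. Next come rough positions from the two fixed views.

```bash
cat > h.py <<'E'
import numpy as np, cv2
from scipy.spatial.transform import Rotation as Ro
from bench import telemetry, viewer, r
def tcpT(s=None):
    s=s or telemetry.sense(); T=np.eye(4); T[:3,:3]=Ro.from_euler('xyz',s['tcp_rot'],degrees=True).as_matrix(); T[:3,3]=s['tool_pos']; return T
def camT(n,T=None):
    m=viewer.camera_model(n)
    return (np.array(m['cam_to_world']) if n!='wrist' else T@np.array(m['mount'])),m
def ray(n,uv,T=None):
    C,m=camT(n,T); uv=np.atleast_2d(np.array(uv,float))
    d=np.c_[(uv[:,0]-m['cx'])/m['fx'],(uv[:,1]-m['cy'])/m['fy'],np.ones(len(uv))]@C[:3,:3].T
    return C[:3,3],d
def onz(n,uv,z,T=None):
    o,d=ray(n,uv,T); t=(z-o[2])/d[:,2]; return o+d*t[:,None]
def proj(n,P,T=None):
    C,m=camT(n,T); p=(np.atleast_2d(P)-C[:3,3])@C[:3,:3]
    return np.c_[p[:,0]/p[:,2]*m['fx']+m['cx'],p[:,1]/p[:,2]*m['fy']+m['cy']]
def snap(n,f):
    s=telemetry.sense(); T=tcpT(s); im=viewer.snapshot(n)[:,:,::-1].copy(); cv2.imwrite(f,im); np.save(f[:-4]+".npy",T); return im,T
E
python3 - <<'E'
from h import *
np.set_printoptions(precision=1,suppress=True)
t=lambda x,y,x0=165,y0=185,k=5:(x0+x/k,y0+y/k)
f=lambda x,y:(340+x/6,160+y/6)
print("mouth",onz('top',t(503,124),112),onz('scene',f(197,168),112))
# hub top: centre
print("hub top",onz('top',t(118,285),112),onz('scene',f(582,80),112))
print("stub top",onz('top',t(114,280),124),onz('scene',f(590,58),124))
print("spare top",onz('top',t(103,138),121))
print("rack top corners",onz('top',[t(43,90),t(175,65),t(85,385),t(215,362)],75))
print("base corners top",onz('top',[t(415,85),t(607,57),t(437,275),t(636,245)],12))
print("base corners scene",onz('scene',[f(65,215),f(88,390),f(270,215),f(300,383)],12))
d=lambda x,y:(390+x/5,195+y/5)
print("drift butt,handle end, tip top", onz('top',d(100,60),27),onz('top',d(131,192),26),onz('top',d(166,438),5))
e=lambda x,y:(195+x/7,150+y/7)
print("tip scene",onz('scene',e(370,72),3), onz('scene',e(342,245),26))
print("nut",onz('top',t(550,388),6))
E
```

```text
mouth [[558.5  91.4 112. ]] [[558.1  94.9 112. ]]
hub top [[492.7 287.3 112. ]] [[499.7 289.6 112. ]]
stub top [[493.3 286.  124. ]] [[495.9 291.7 124. ]]
spare top [[566.3 291.  121. ]]
rack top corners [[605.6 334.4  75. ]
 [613.3 265.2  75. ]
 [449.2 314.9  75. ]
 [455.3 248.6  75. ]]
base corners top [[607.5 148.7  12. ]
 [614.4  42.   12. ]
 [500.8 141.9  12. ]
 [508.   33.4  12. ]]
base corners scene [[507.1  39.4  12. ]
 [618.2  46.4  12. ]
 [506.2 146.4  12. ]
 [613.1 151.9  12. ]]
drift butt,handle end, tip top [[ 552.4 -291.9   27. ]] [[ 479.  -299.3   26. ]] [[ 349.  -304.9    5. ]]
tip scene [[ 349.3 -300.2    3. ]] [[ 477.5 -296.3   26. ]]
nut [[435.4  85.2   6. ]]
```

```bash
cat >> h.py <<'E'
np.set_printoptions(precision=3,suppress=True)
def go(p,yaw=None,T=None):
    "shift (cm) and turn (rad) in tool axes from T (now) to world p, tool down with yaw"
    T=tcpT() if T is None else T; R=T[:3,:3]
    sh=R.T@(np.array(p)-T[:3,3])/10
    tv=np.zeros(3) if yaw is None else Ro.from_matrix(R.T@Ro.from_euler('xyz',[180,0,yaw],degrees=True).as_matrix()).as_rotvec()
    print("shift",sh,"turn",tv)
E
python3 -c "
from h import *
go([493,288,228],7)"
```

```text
shift [-36.276 -15.858   1.364] turn [-0.001  0.002  2.666]
```

```bash
python3 -m inch '[[[-10,-4,0],[0,0,0.6],1],[[-36.3,-15.9,1.4],[0,0,2.666],1],[[-36.3,-15.9,1.4],[0,0,2.666],1],[[-36.3,-15.9,1.4],[0,0,2.666],1],[[-36.3,-15.9,1.4],[0,0,2.666],1],[[-36.3,-15.9,1.4],[0,0,2.666],1],[[-36.3,-15.9,1.4],[0,0,2.666],1],[[-36.3,-15.9,1.4],[0,0,2.666],1],[[-36.3,-15.9,1.4],[0,0,2.666],1],[[-36.3,-15.9,1.4],[0,0,2.666],1],[[-36.3,-15.9,1.4],[0,0,2.666],1],[[-36.3,-15.9,1.4],[0,0,2.666],1],[[-36.3,-15.9,1.4],[0,0,2.666],1],[[-36.3,-15.9,1.4],[0,0,2.666],1],[[-36.3,-15.9,1.4],[0,0,2.666],1],[[-36.3,-15.9,1.4],[0,0,2.666],1],[[-36.3,-15.9,1.4],[0,0,2.666],1],[[-36.3,-15.9,1.4],[0,0,2.666],1],[[-36.3,-15.9,1.4],[0,0,2.666],1],[[-36.3,-15.9,1.4],[0,0,2.666],1]]'
python3 -c "
from h import *
snap('wrist','pics/c1.png')"
```

```text
time: 2.15
tool_pos: [493.2, 287.9, 228.0]
tcp_rot: [180.0, 0.0, 7.2]
ft_force: [-0.3, 0.6, -0.4]
finger_gap: 85.7
```

View pics/c1.png

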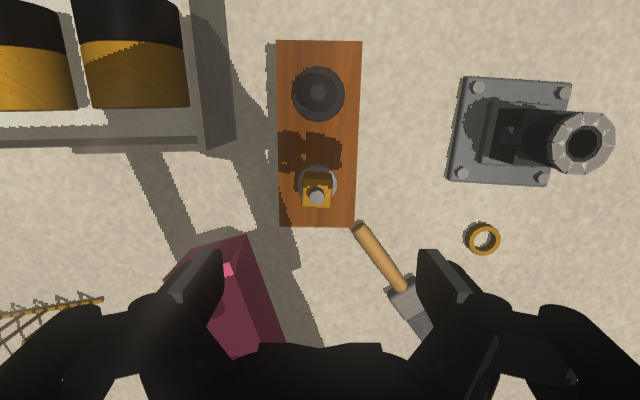

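Brass hub at (317,192), spare at (318,93) and spindle mouth at (582,143). On the spindle's left side a dark slot opening shows at about (507,140), so the cross slot runs roughly along world y.

```bash
python3 - <<'E'
import cv2
t=cv2.imread("pics/c1.png")
def c(im,x0,x1,y0,y1,k,n): cv2.imwrite(n,cv2.resize(im[y0:y1,x0:x1],None,fx=k,fy=k,interpolation=cv2.INTER_CUBIC))
c(t,285,355,155,215,10,"pics/c1a.png"); c(t,440,620,65,195,4,"pics/c1b.png")
E
```

```text
(no output)
```

View pics/c1a.png

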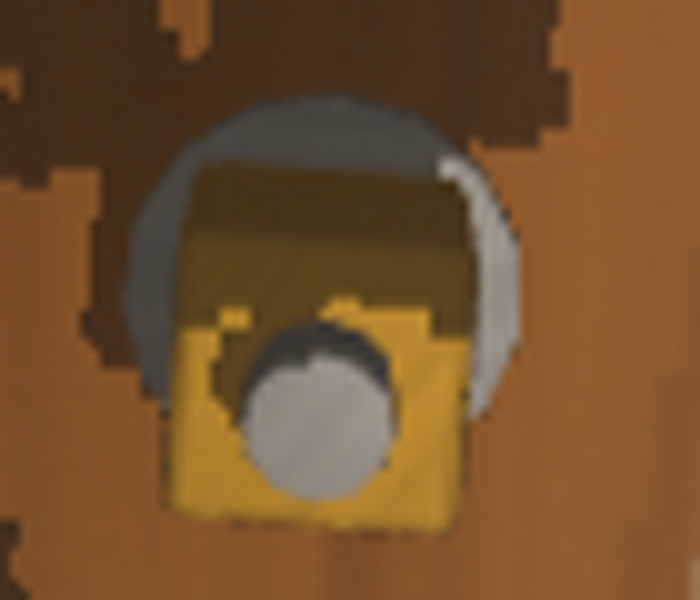

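View pics/c1b.png

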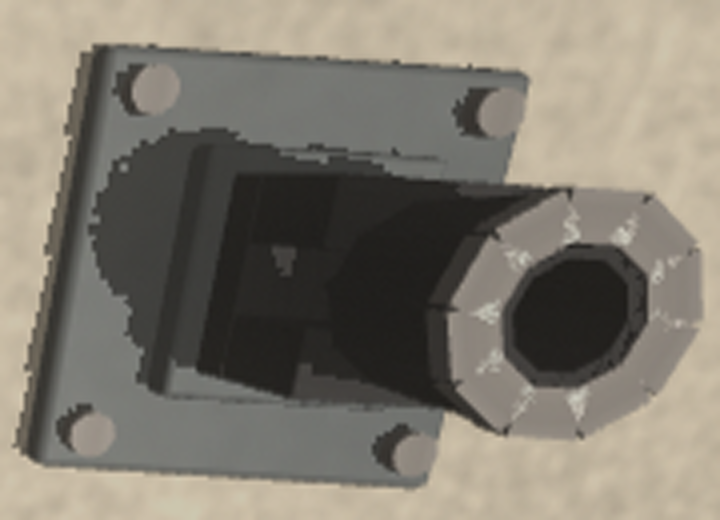

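```bash
python3 - <<'E'
from h import *
T=np.load("pics/c1.npy")
q=lambda *p:[(285+x/10,155+y/10) for x,y in p]
P=onz('wrist',q((172,515),(452,532),(474,245),(183,230)),112,T); print(P, P.mean(0))
for a,b in((0,1),(1,2),(2,3),(3,0)):
    d=P[b]-P[a]; print(np.hypot(*d[:2]),np.degrees(np.arctan2(d[1],d[0]))%90)
print("stub",onz('wrist',q((318,427)),124,T))
print("collar ctr",onz('wrist',q((322,290)),80,T))
im=cv2.imread("pics/c1.png")
b=lambda *p:[(440+x/4,65+y/4) for x,y in p]
print("mouth",onz('wrist',b((577,313)),112,T))
# sleeve top outline & bore ellipse via points
out=b((495,235),(570,190),(655,193),(698,250),(702,322),(655,395),(583,438),(497,410),(450,385),(445,310))
O=onz('wrist',out,112,T)[:,:2]; (c,rr)=cv2.minEnclosingCircle(O.astype(np.float32)); print("sleeve circle",c,rr, cv2.fitEllipse(O.astype(np.float32)))
B=onz('wrist',b((95,45),(528,72),(415,487),(35,462)),12,T); print("base",B,B.mean(0))
for a,c in((0,1),(1,2),(2,3),(3,0)):
    d=B[c]-B[a]; print(np.hypot(*d[:2]),np.degrees(np.arctan2(d[1],d[0]))%90)
E
```

```text
[[483.517 300.003 112.   ]
 [484.893 277.604 112.   ]
 [508.364 279.025 112.   ]
 [506.723 301.713 112.   ]] [495.874 289.587 112.   ]
22.44123846440995 3.5149038619500885
23.51454019292025 3.4647810226871605
22.747246387400583 4.136689219643074
23.26941268229041 4.214449065730292
stub [[495.505 289.622 124.   ]]
collar ctr [[495.965 289.68   80.   ]]
mouth [[559.918  93.429 112.   ]]
sleeve circle (559.3449096679688, 93.92315673828125) 24.686315536499023 ((559.5951538085938, 93.5599136352539), (47.20785903930664, 48.966365814208984), 176.2862091064453)
base [[609.387 155.155  12.   ]
 [616.761  44.645  12.   ]
 [508.39   39.702  12.   ]
 [502.244 145.378  12.   ]] [559.196  96.22   12.   ]
110.75530152634992 3.817728170178796
108.4837997694092 2.6118703227008098
105.85460623814038 3.328579048365455
107.58802086961792 5.213967839601564
```

```bash
python3 -c "
from h import *
go([495.7,289.6,94.5],3.8)"
```

```text
shift [ 0.274 -0.14  13.359] turn [0.    0.    0.059]
```

```bash
python3 -m inch '[[[0.27,-0.14,2],[0,0,0.06],0.7],[[0.27,-0.14,6],[0,0,0.06],0.7],[[0.27,-0.14,10],[0,0,0.06],0.7],[[0.27,-0.14,12.5],[0,0,0.06],0.7],[[0.27,-0.14,13.35],[0,0,0.06],0.7],[[0.27,-0.14,13.35],[0,0,0.06],0.7],[[0.27,-0.14,13.35],[0,0,0.06],0.7]]'
python3 -c "
from h import *
snap('wrist','pics/d1.png')"
```

```text
time: 2.9
tool_pos: [496.9, 290.1, 96.5]
tcp_rot: [-180.0, -0.1, 3.6]
ft_force: [-0.1, -0.3, 0.8]
finger_gap: 59.5
```

View pics/d1.png

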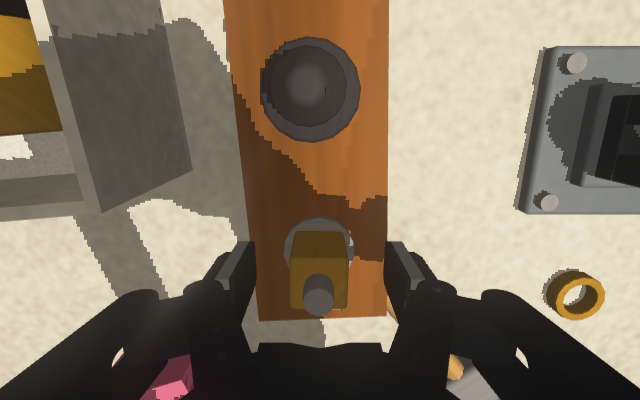

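The hub at (318,270) sits centred between the open pads at (242,270) and (397,270). I'll close now.

```bash
python3 -m inch '[[[0,0,0],[0,0,0],0.2],[[0,0,0],[0,0,0],0],[[0,0,0],[0,0,0],0],[[0,0,0],[0,0,0],0],[[0,0,0],[0,0,0],0],[[0,0,0],[0,0,0],0],[[0,0,0],[0,0,0],0]]' 70
```

```text
time: 3.65
tool_pos: [496.7, 290.0, 96.2]
tcp_rot: [-180.0, -0.1, 3.5]
ft_force: [-0.7, -0.8, 6.0]
finger_gap: 22.9
```

```bash
python3 -m inch '[[[0,0,-1],[0,0,0],0],[[0,0,-4],[0,0,0],0],[[0,0,-8],[0,0,0],0],[[0,0,-11],[0,0,0],0],[[0,0,-12],[0,0,0],0],[[0,0,-12],[0,0,0],0],[[0,0,-12],[0,0,0],0]]'
python3 -c "
from h import *
snap('wrist','pics/e1.png');snap('scene','pics/e1s.png')
print(telemetry.sense())
go([559.6,93.6,214],3.6)"
```

```text
time: 4.35
tool_pos: [494.9, 289.2, 212.8]
tcp_rot: [179.9, 0.1, 3.5]
ft_force: [-0.3, -0.2, -2.7]
finger_gap: 23.0
{'time': 4.45, 'joint_pos': array([ 25.178,   4.409,  91.717,  -0.002,  84.124, 111.637]), 'qd': array([ 0.028,  0.032, -0.15 , -0.008,  0.144, -0.021]), 'joint_efforts': array([  0.008, -56.015, -51.764,   0.001,  -0.009,  -0.   ]), 'tool_pos': array([494.519, 289.033, 212.003]), 'tcp_rot': array([179.906,   0.232,   3.541]), 'ft_force': array([-0.261,  1.471, -1.887]), 'wrist_torque': array([ 0.04 ,  0.033, -0.014]), 'finger_gap': 22.82412153720227}
shift [ 5.288 19.908 -0.188] turn [ 0.002  0.004 -0.001]
```

View pics/e1.png

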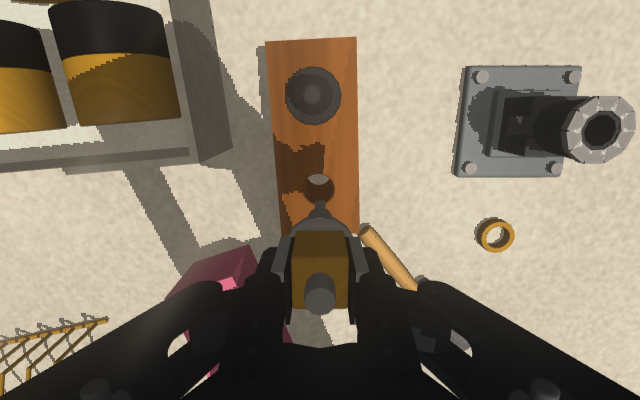

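```bash
python3 - <<'E'
from h import *
T=np.load("pics/e1.npy")
im=cv2.imread("pics/e1.png")
cv2.imwrite("pics/e1a.png",cv2.resize(im[165:335,265:375],None,fx=5,fy=5,interpolation=cv2.INTER_CUBIC)[:600])
cv2.imwrite("pics/e1b.png",cv2.resize(im[60:185,450:640],None,fx=4,fy=4,interpolation=cv2.INTER_CUBIC))
E
```

```text
(no output)
```

View pics/e1a.png

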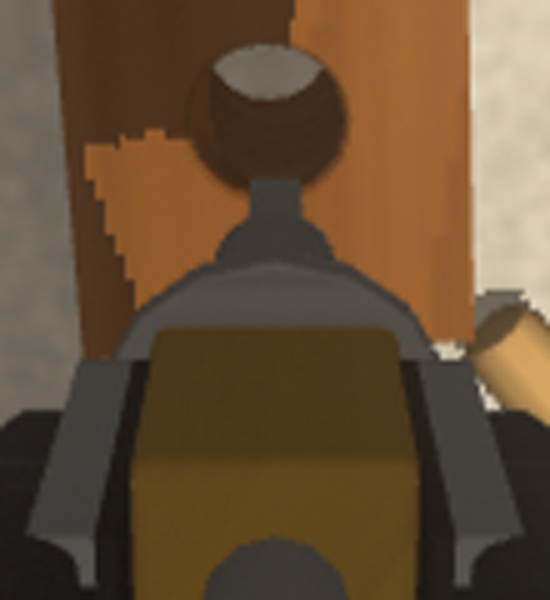

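View pics/e1b.png

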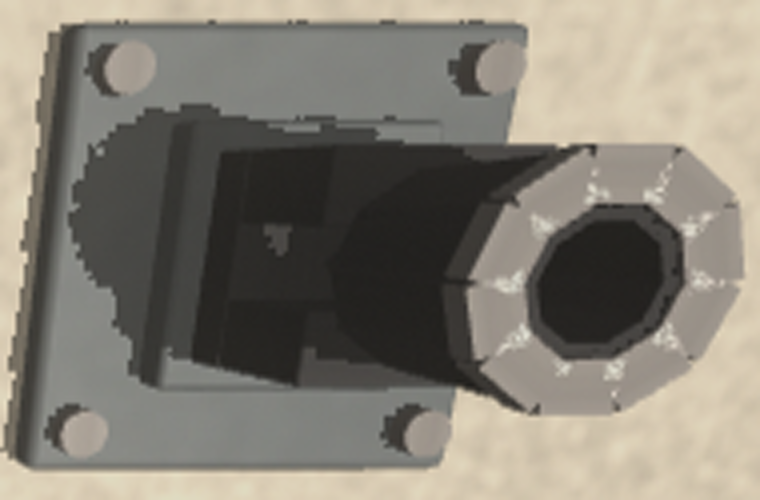

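```bash
python3 - <<'E'
from h import *
T=np.load("pics/e1.npy")
im=cv2.imread("pics/e1.png")
cv2.imwrite("pics/e1c.png",cv2.resize(im[250:330,285:355],None,fx=7,fy=7,interpolation=cv2.INTER_CUBIC))
def intool(uv,zt):
    _,m=camT('wrist',T); M=np.array(m['mount']); d=np.array([(uv[0]-m['cx'])/m['fx'],(uv[1]-m['cy'])/m['fy'],1])
    d=M[:3,:3]@d; o=M[:3,3]; return o+d*(zt-o[2])/d[2]
for zc in (-2,0,2):   # hub centre z in tool
    print(zc,"far edge top",intool((320,257),zc-16),"tang end",intool((320,201.5),zc+85),"collar rim far",intool((320.5,217),zc+16))
b=lambda *p:[(450+x/4,60+y/4) for x,y in p]
out=b((512,205),(592,146),(682,148),(738,205),(743,280),(692,360),(617,412),(535,412),(480,360),(468,285))
O=onz('wrist',out,112,T)[:,:2]; print("sleeve circle",cv2.fitEllipse(O.astype(np.float32)))
B=onz('wrist',b((68,25),(527,25),(440,465),(22,465)),12,T); print("base",B[:,:2],B.mean(0))
for a,c in((0,1),(1,2),(2,3),(3,0)):
    d=B[c]-B[a]; print(np.hypot(*d[:2]),np.degrees(np.arctan2(d[1],d[0]))%90)
E
```

```text
-2 far edge top [ 12.657   0.798 -18.   ] tang end [ 5.699  0.924 83.   ] collar rim far [17.909  1.076 14.   ]
0 far edge top [ 11.691   0.8   -16.   ] tang end [ 5.124  0.926 85.   ] collar rim far [17.228  1.082 16.   ]
2 far edge top [ 10.725   0.803 -14.   ] tang end [ 4.548  0.929 87.   ] collar rim far [16.548  1.087 18.   ]
sleeve circle ((559.3033447265625, 93.65726470947266), (47.337120056152344, 48.13742446899414), 71.41300201416016)
base [[609.488 154.053]
 [616.213  44.361]
 [509.146  37.11 ]
 [502.473 146.339]] [559.33   95.466  12.   ]
109.89763719124254 3.5081672882897266
107.31274029945472 3.874807817298205
109.43345924000563 3.495889167893182
107.29326489628306 4.122761107282047
```

View pics/e1c.png

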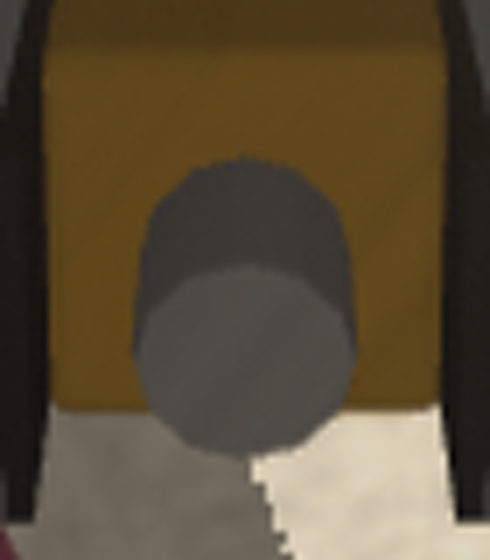

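```bash
python3 -c "
from h import *
# TCP so that axis (tool -0.7,0.8) at mouth when yaw 20
R=Ro.from_euler('xyz',[180,0,20],degrees=True).as_matrix(); p=np.array([559.4,93.6,0])-R@np.array([-0.7,0.8,0]); print(p)
go([p[0],p[1],214],20)"
```

```text
[559.784  94.591  -0.   ]
shift [ 5.312 19.81  -0.189] turn [ 0.001  0.004 -0.287]
```

```bash
python3 -m inch '[[[1,3,-0.2],[0,0,-0.05],0],[[2,8,-0.2],[0,0,-0.15],0],[[3.5,13,-0.2],[0,0,-0.287],0],[[5,18,-0.2],[0,0,-0.287],0],[[5.3,19.8,-0.2],[0,0,-0.287],0],[[5.3,19.8,-0.2],[0,0,-0.287],0],[[5.3,19.8,-0.2],[0,0,-0.287],0],[[5.3,19.8,-0.2],[0,0,-0.287],0]]'
python3 -c "
from h import *
snap('wrist','pics/f1.png'); s=telemetry.sense(); print(s['tool_pos'],s['tcp_rot'],s['ft_force'])
go([559.8,94.6,200],20)"
```

```text
time: 5.25
tool_pos: [560.2, 96.1, 215.6]
tcp_rot: [-179.9, 0.1, 20.0]
ft_force: [-0.8, -0.0, -1.9]
finger_gap: 23.0
[560.251  96.369 215.92 ] [-179.958    0.076   20.058] [ 0.452 -0.545 -2.357]
shift [-0.101  0.152  1.592] turn [-0.001  0.001  0.001]
```

View pics/f1.png

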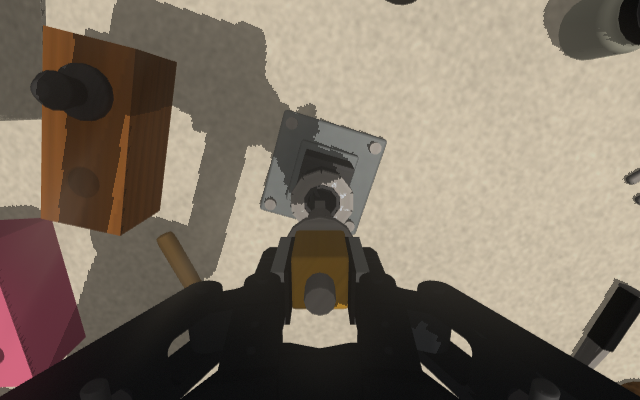

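The tang at (320,207) sits over the bore ring centred at about (322,203). I'll correct 1.5 mm sideways and lower, stopping short of the plate.

```bash
python3 -m inch '[[[-0.1,0.15,0.3],[0,0,0],0],[[-0.1,0.15,1.2],[0,0,0],0],[[-0.1,0.15,2.0],[0,0,0],0],[[-0.1,0.15,2.6],[0,0,0],0],[[-0.1,0.15,3.0],[0,0,0],0],[[-0.1,0.15,3.0],[0,0,0],0]]'
python3 -c "
from h import *
snap('wrist','pics/f2.png');snap('scene','pics/f2s.png'); s=telemetry.sense(); print(s['tool_pos'],s['tcp_rot'],s['ft_force'],s['wrist_torque'])
im=cv2.imread('pics/f2.png');cv2.imwrite('pics/f2a.png',cv2.resize(im[110:330,220:420],None,fx=2.7,fy=2.7))
im=cv2.imread('pics/f2s.png');cv2.imwrite('pics/f2b.png',cv2.resize(im[110:250,320:450],None,fx=4,fy=4))
"
```

```text
time: 5.9
tool_pos: [559.9, 93.5, 185.7]
tcp_rot: [-180.0, 0.1, 20.0]
ft_force: [-0.5, -0.0, -2.7]
finger_gap: 22.6
[560.541  93.528 186.825] [-179.999    0.      19.979] [-0.722  0.523 -2.44 ] [0.019 0.011 0.008]
```

View pics/f2a.png

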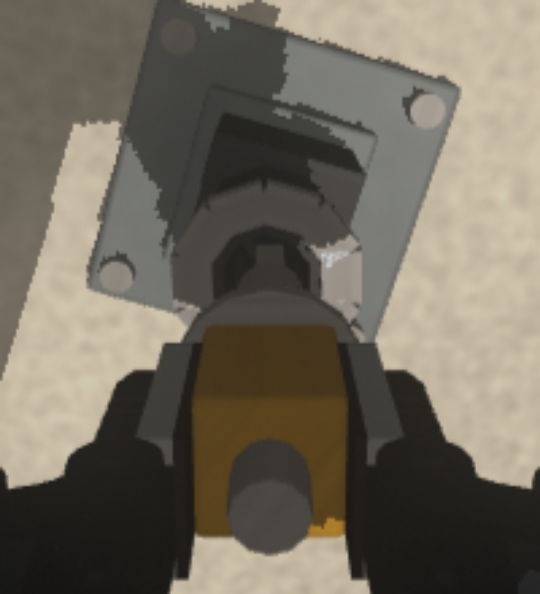

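View pics/f2b.png

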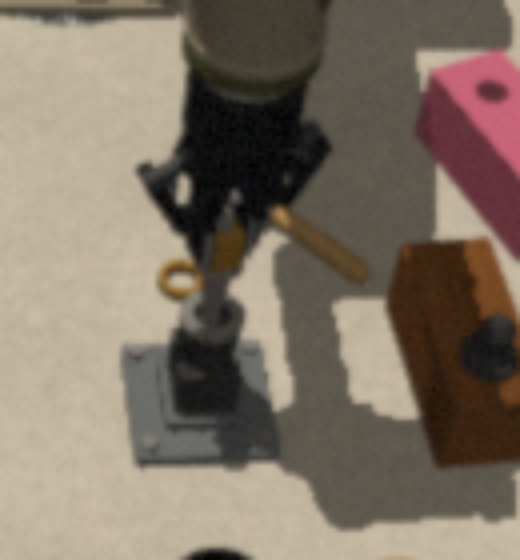

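The tang is inside the mouth and centred, at about (268,245) in the crop. I'll lower it toward the plate.

```bash
python3 -m inch '[[[0,0,1],[0,0,0],0],[[0,0,1.8],[0,0,0],0],[[0,0,2.5],[0,0,0],0],[[0,0,2.8],[0,0,0],0],[[0,0,2.8],[0,0,0],0],[[0,0,2.8],[0,0,0],0]]'; python3 -m inch '[[[0,0,0.1],[0,0,0],0],[[0,0,0.2],[0,0,0],0],[[0,0,0.3],[0,0,0],0],[[0,0,0.4],[0,0,0],0],[[0,0,0.4],[0,0,0],0]]'
```

```text
time: 6.6
tool_pos: [560.5, 93.5, 158.9]
tcp_rot: [180.0, 0.0, 20.0]
ft_force: [-0.0, 0.0, -2.4]
finger_gap: 23.1
time: 7.1
tool_pos: [560.5, 93.6, 154.7]
tcp_rot: [-180.0, -0.0, 20.0]
ft_force: [1.0, 0.7, -3.2]
finger_gap: 23.3
```

```bash
python3 -m inch '[[[0,0,0.1],[0,0,0],0],[[0,0,0.2],[0,0,0],0],[[0,0,0.2],[0,0,0],0]]'; python3 -m inch '[[[0,0,0.1],[0,0,0],0],[[0,0,0.2],[0,0,0],0],[[0,0,0.2],[0,0,0],0]]'
```

```text
time: 7.4
tool_pos: [560.7, 93.6, 153.1]
tcp_rot: [180.0, -0.0, 20.0]
ft_force: [0.2, 1.9, -0.1]
finger_gap: 23.0
time: 7.7
tool_pos: [561.1, 93.7, 152.0]
tcp_rot: [180.0, -0.1, 20.0]
ft_force: [-0.7, 1.9, 5.7]
finger_gap: 23.0
```

```bash
for i in 1 2; do python3 -m inch '[[[0,0,0],[0,0,-0.035],0],[[0,0,0],[0,0,-0.07],0],[[0,0,0],[0,0,-0.105],0],[[0,0,0],[0,0,-0.105],0]]'; done
```

```text
time: 8.1
tool_pos: [561.0, 93.7, 152.0]
tcp_rot: [180.0, -0.1, 26.1]
ft_force: [-1.1, 1.5, 6.9]
finger_gap: 23.0
time: 8.5
tool_pos: [561.0, 93.7, 151.9]
tcp_rot: [180.0, -0.1, 32.1]
ft_force: [-0.7, 1.5, 5.9]
finger_gap: 22.8
```

```bash
for i in 1 2; do python3 -m inch '[[[0,0,0],[0,0,-0.035],0],[[0,0,0],[0,0,-0.07],0],[[0,0,0],[0,0,-0.07],0]]'; done
```

```text
time: 8.8
tool_pos: [560.3, 93.9, 150.7]
tcp_rot: [-180.0, -0.0, 36.1]
ft_force: [-0.6, 2.2, -2.7]
finger_gap: 22.9
time: 9.1
tool_pos: [560.1, 93.8, 150.1]
tcp_rot: [-179.9, 0.0, 40.0]
ft_force: [0.7, 2.8, -2.7]
finger_gap: 23.2
```

It dropped: the push went to zero and z fell past the contact height. I'll lower further and watch the force and torque.

```bash
python3 -m inch '[[[0,0,0.15],[0,0,0],0],[[0,0,0.3],[0,0,0],0],[[0,0,0.45],[0,0,0],0],[[0,0,0.6],[0,0,0],0],[[0,0,0.6],[0,0,0],0]]'; python3 -c "
from h import *
s=telemetry.sense(); print(s['tool_pos'],s['tcp_rot'],s['ft_force'],s['wrist_torque'])"
```

```text
time: 9.6
tool_pos: [560.3, 93.9, 144.4]
tcp_rot: [-180.0, 0.0, 40.0]
ft_force: [-0.5, 5.5, -3.7]
finger_gap: 23.0
[560.258  93.93  144.362] [-179.952    0.003   40.032] [-0.456  5.477 -3.675] [ 1.077 -0.012 -0.023]
```

```bash
python3 -m inch '[[[0.06,-0.08,0],[0,0,0],0],[[0.08,-0.1,0.1],[0,0,0],0],[[0.08,-0.1,0.2],[0,0,0],0]]'; python3 -c "
from h import *
s=telemetry.sense(); print(s['tool_pos'],s['tcp_rot'],s['ft_force'],s['wrist_torque'])"
```

```text
time: 9.9
tool_pos: [560.4, 94.4, 142.6]
tcp_rot: [180.0, 0.0, 40.0]
ft_force: [-0.3, 0.6, -2.0]
finger_gap: 22.9
[560.433  94.424 142.638] [179.974   0.032  40.025] [-0.318  0.646 -1.998] [ 0.155 -0.017 -0.003]
```

Side force is gone. I'll continue down to the bind.

```bash
python3 -m inch '[[[0,0,0.15],[0,0,0],0],[[0,0,0.3],[0,0,0],0],[[0,0,0.4],[0,0,0],0],[[0,0,0.4],[0,0,0],0]]'; python3 -c "
from h import *
s=telemetry.sense(); print(s['tool_pos'],s['tcp_rot'],s['ft_force'],s['wrist_torque'])"; python3 -m inch '[[[0,0,0.1],[0,0,0],0],[[0,0,0.2],[0,0,0],0],[[0,0,0.2],[0,0,0],0]]'; python3 -c "
from h import *
s=telemetry.sense(); print(s['tool_pos'],s['tcp_rot'],s['ft_force'],s['wrist_torque'])"
```

```text
time: 10.3
tool_pos: [560.4, 94.7, 138.5]
tcp_rot: [-180.0, 0.0, 40.0]
ft_force: [0.5, 0.6, -2.6]
finger_gap: 22.8
[560.39   94.699 138.54 ] [-179.998    0.017   40.034] [ 0.484  0.62  -2.56 ] [ 0.05  -0.045  0.003]
time: 10.6
tool_pos: [560.4, 94.7, 136.8]
tcp_rot: [180.0, 0.0, 40.0]
ft_force: [-1.6, -0.3, -0.8]
finger_gap: 22.9
[560.401  94.737 136.841] [179.999   0.013  40.035] [-1.633 -0.25  -0.849] [ 0.011  0.226 -0.004]
```

Binding starts about 3.4 mm above home. I'll push in small steps with a ±2° twist.

```bash
python3 -m inch '[[[0,0,0.1],[0,0,0.035],0],[[0,0,0.15],[0,0,-0.035],0],[[0,0,0.2],[0,0,0.035],0],[[0,0,0.2],[0,0,-0.035],0],[[0,0,0.2],[0,0,0],0]]'; python3 -c "
from h import *
s=telemetry.sense(); print(s['tool_pos'],s['tcp_rot'],s['ft_force'],s['wrist_torque'])"
```

```text
time: 11.1
tool_pos: [560.4, 94.8, 135.5]
tcp_rot: [180.0, 0.0, 40.2]
ft_force: [-3.8, -1.2, 3.5]
finger_gap: 22.9
[560.421  94.754 135.498] [179.992   0.006  40.161] [-3.827 -1.173  3.51 ] [0.004 0.716 0.167]
```

```bash
python3 -m inch '[[[-0.05,-0.05,0.1],[0,0,0.035],0],[[-0.05,-0.05,0.15],[0,0,-0.035],0],[[-0.05,-0.05,0.15],[0,0,0.035],0],[[-0.05,-0.05,0.15],[0,0,-0.035],0],[[-0.05,-0.05,0.15],[0,0,0],0]]'; python3 -c "
from h import *
s=telemetry.sense(); print(s['tool_pos'],s['tcp_rot'],s['ft_force'],s['wrist_torque'])"
```

```text
time: 11.6
tool_pos: [560.4, 94.8, 134.8]
tcp_rot: [179.9, -0.1, 40.2]
ft_force: [-3.8, -0.9, 7.1]
finger_gap: 23.3
[560.403  94.779 134.794] [179.929  -0.066  40.164] [-3.81  -0.922  7.069] [-0.161  0.641  0.157]
```

```bash
python3 -m inch '[[[-0.05,-0.05,0.08],[0,0,0.035],0],[[-0.05,-0.05,0.12],[0,0,-0.035],0],[[-0.05,-0.05,0.12],[0,0,0.035],0],[[-0.05,-0.05,0.12],[0,0,-0.035],0],[[-0.05,-0.05,0.12],[0,0,0],0]]'; python3 -c "
from h import *
s=telemetry.sense(); print(s['tool_pos'],s['tcp_rot'],s['ft_force'],s['wrist_torque'])
snap('wrist','pics/g1.png');snap('scene','pics/g1s.png')
im=cv2.imread('pics/g1.png');cv2.imwrite('pics/g1a.png',cv2.resize(im[130:330,220:420],None,fx=3,fy=3))
im=cv2.imread('pics/g1s.png');cv2.imwrite('pics/g1b.png',cv2.resize(im[140:240,330:430],None,fx=5,fy=5))"
```

```text
time: 12.1
tool_pos: [560.3, 94.8, 134.2]
tcp_rot: [179.9, -0.1, 40.2]
ft_force: [-2.4, -1.6, 8.4]
finger_gap: 22.9
[560.29   94.759 134.244] [179.876  -0.127  40.158] [-2.384 -1.649  8.404] [-0.102  0.52   0.229]
```

View pics/g1a.png

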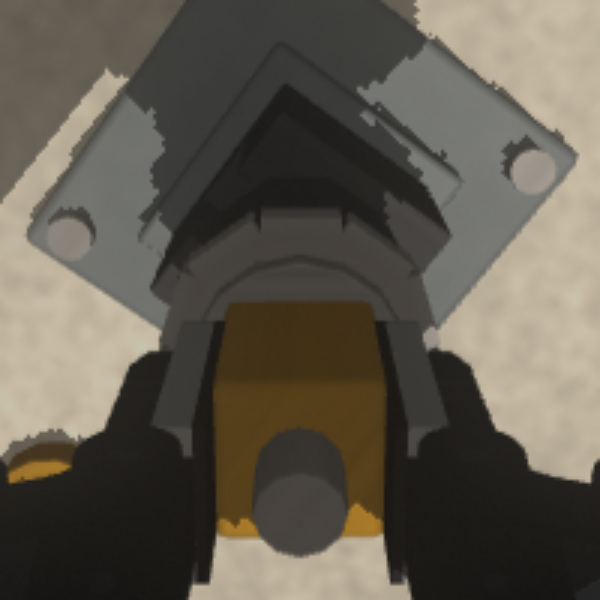

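View pics/g1b.png

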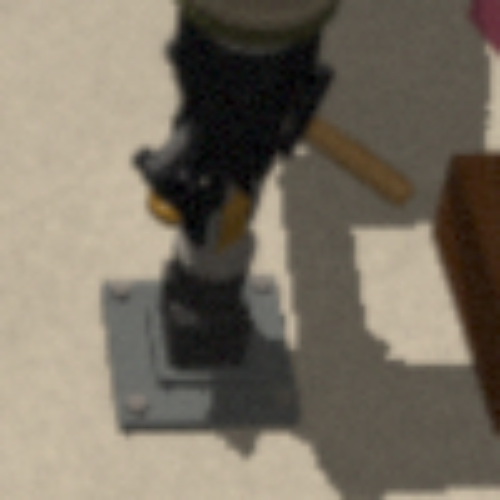

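```bash
python3 -m inch '[[[-0.03,-0.03,0.08],[0,0,0.035],0],[[-0.03,-0.03,0.15],[0,0,-0.035],0],[[-0.03,-0.03,0.15],[0,0,0.035],0],[[-0.03,-0.03,0.15],[0,0,-0.035],0],[[-0.03,-0.03,0.15],[0,0,0.035],0],[[-0.03,-0.03,0.15],[0,0,0],0]]'; python3 -c "
from h import *
s=telemetry.sense(); print(s['tool_pos'],s['tcp_rot'],s['ft_force'],s['wrist_torque'])"
```

```text
time: 12.8
tool_pos: [560.3, 94.7, 133.5]
tcp_rot: [179.8, -0.2, 39.9]
ft_force: [-3.7, -2.3, 12.1]
finger_gap: 22.7
[560.31   94.743 133.465] [179.84   -0.175  39.898] [-3.716 -2.311 12.114] [-0.18   0.74  -0.288]
```

```bash
python3 -m inch '[[[-0.05,-0.01,0.08],[0,0,0.035],0],[[-0.05,-0.01,0.15],[0,0,-0.035],0],[[-0.05,-0.01,0.15],[0,0,0.035],0],[[-0.05,-0.01,0.15],[0,0,-0.035],0],[[-0.05,-0.01,0.15],[0,0,0.035],0],[[-0.05,-0.01,0.15],[0,0,0],0]]'; python3 -c "
from h import *
s=telemetry.sense(); print(s['tool_pos'],s['tcp_rot'],s['ft_force'],s['wrist_torque'])"
```

```text
time: 13.4
tool_pos: [560.3, 94.8, 132.8]
tcp_rot: [179.8, -0.2, 39.9]
ft_force: [-4.0, -0.7, 16.2]
finger_gap: 22.8
[560.302  94.754 132.761] [179.816  -0.239  39.901] [-4.02  -0.674 16.236] [-0.007  1.    -0.382]
```

```bash
python3 -m inch '[[[-0.04,0,0.08],[0,0,0.035],0],[[-0.04,0,0.15],[0,0,-0.035],0],[[-0.04,0,0.15],[0,0,0.035],0],[[-0.04,0,0.15],[0,0,-0.035],0],[[-0.04,0,0.15],[0,0,0.035],0],[[-0.04,0,0.15],[0,0,0],0]]'; python3 -c "
from h import *
s=telemetry.sense(); print(s['tool_pos'],s['tcp_rot'],s['ft_force'],s['wrist_torque'])
"
```

```text
time: 14.0
tool_pos: [560.3, 94.7, 132.0]
tcp_rot: [179.8, -0.3, 39.9]
ft_force: [-6.7, -0.4, 19.8]
finger_gap: 23.0
[560.342  94.739 132.05 ] [179.8    -0.292  39.902] [-6.721 -0.428 19.777] [ 0.123  1.297 -0.521]
```

```bash
python3 -m inch '[[[0,0,-0.15],[0,0,0],0],[[0,0,-0.3],[0,0,0],0],[[0,0,-0.4],[0,0,0],0],[[0,0,-0.4],[0,0,0],0]]'; python3 -c "
from h import *
s=telemetry.sense(); print(s['tool_pos'],s['tcp_rot'],s['ft_force'],s['wrist_torque'])
snap('wrist','pics/g2.png');snap('scene','pics/g2s.png')
im=cv2.imread('pics/g2.png');cv2.imwrite('pics/g2a.png',cv2.resize(im[130:330,220:420],None,fx=3,fy=3))
im=cv2.imread('pics/g2s.png');cv2.imwrite('pics/g2b.png',cv2.resize(im[160:220,340:420],None,fx=8,fy=8,interpolation=cv2.INTER_CUBIC))"
```

```text
time: 14.4
tool_pos: [560.2, 94.7, 133.6]
tcp_rot: [179.8, -0.3, 40.0]
ft_force: [6.6, 0.6, 5.8]
finger_gap: 23.1
[560.176  94.675 133.624] [179.82   -0.268  40.021] [6.573 0.613 5.764] [ 0.236 -0.719 -0.186]
```

View pics/g2a.png

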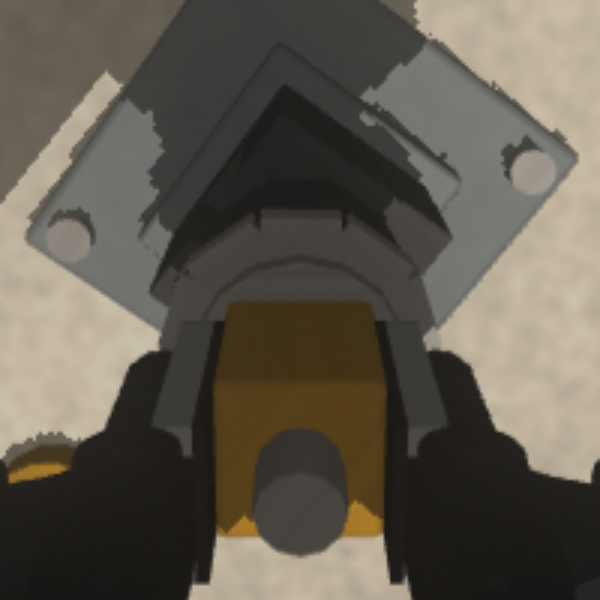

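View pics/g2b.png

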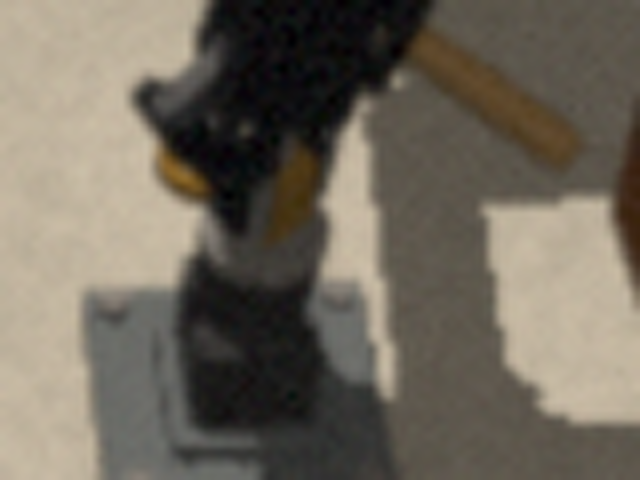

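Seated to within about 1 mm by height, but it still moved a little on the last step. I'll do one firmer push to about 27 N, well under the 40 N limit, and then unload.

```bash
python3 -m inch '[[[0,0,0.2],[0,0,0.035],0],[[0,0,0.35],[0,0,-0.035],0],[[0,0,0.4],[0,0,0.035],0],[[0,0,0.45],[0,0,-0.035],0],[[0,0,0.45],[0,0,0.035],0],[[0,0,0.45],[0,0,0],0]]'; python3 -c "
from h import *
s=telemetry.sense(); print(s['tool_pos'],s['tcp_rot'],s['ft_force'],s['wrist_torque'])"
python3 -m inch '[[[0,0,0.05],[0,0,0.035],0],[[0,0,0.05],[0,0,-0.035],0],[[0,0,0.05],[0,0,0.035],0],[[0,0,0.05],[0,0,0],0]]'; python3 -c "
from h import *
s=telemetry.sense(); print(s['tool_pos'],s['tcp_rot'],s['ft_force'],s['wrist_torque'])"
```

```text
time: 15.1
tool_pos: [560.3, 94.8, 131.5]
tcp_rot: [179.8, -0.3, 39.9]
ft_force: [-5.9, 0.0, 22.2]
finger_gap: 23.2
[560.321  94.759 131.537] [179.806  -0.289  39.906] [-5.925  0.029 22.154] [ 0.112  1.179 -0.493]
time: 15.5
tool_pos: [560.3, 94.7, 131.2]
tcp_rot: [179.8, -0.3, 39.9]
ft_force: [-5.7, 0.4, 24.8]
finger_gap: 22.9
[560.334  94.724 131.243] [179.803  -0.289  39.903] [-5.712  0.402 24.839] [ 0.134  1.298 -0.622]
```

The slope is now about 9.3 N/mm, which matches the quill spring, so the arbor is against the face. Next: unload, then open.

```bash
python3 -m inch '[[[0.03,0.03,-0.2],[0,0,0],0],[[0.06,0.05,-0.4],[0,0,0],0],[[0.09,0.08,-0.5],[0,0,0],0],[[0.09,0.08,-0.5],[0,0,0],0]]'; python3 -c "
from h import *
s=telemetry.sense(); print(s['tool_pos'],s['tcp_rot'],s['ft_force'],s['wrist_torque'])"
```

```text
time: 15.9
tool_pos: [560.3, 94.7, 133.1]
tcp_rot: [179.9, -0.1, 40.0]
ft_force: [0.7, 1.4, 6.3]
finger_gap: 23.0
[560.265  94.706 133.056] [179.917  -0.148  40.027] [0.672 1.441 6.334] [ 0.28  -0.033 -0.207]
```

```bash
python3 -m inch '[[[0,0,-0.12],[0,0,0],0],[[0,0,-0.12],[0,0,0],0.3],[[0,0,-0.12],[0,0,0],0.6],[[0,0,-0.12],[0,0,0],0.8],[[0,0,-0.12],[0,0,0],0.8]]'; python3 -m inch '[[[0,0,-2],[0,0,0],0.8],[[0,0,-6],[0,0,0],0.8],[[0,0,-10],[0,0,0],0.8],[[0,0,-12],[0,0,0],0.8],[[0,0,-12],[0,0,0],0.8],[[0,0,-12],[0,0,0],0.8]]';python3 -c "
from h import *
s=telemetry.sense(); print(s['tool_pos'],s['tcp_rot'],s['ft_force'],s['wrist_torque'])
snap('wrist','pics/h1.png');snap('scene','pics/h1s.png');snap('top','pics/h1t.png')
im=cv2.imread('pics/h1s.png');cv2.imwrite('pics/h1b.png',cv2.resize(im[150:230,340:420],None,fx=7,fy=7,interpolation=cv2.INTER_CUBIC))"
```

```text
time: 16.4
tool_pos: [558.8, 94.4, 132.5]
tcp_rot: [-180.0, 0.0, 40.0]
ft_force: [-0.2, 0.3, -0.4]
finger_gap: 67.8
time: 17.0
tool_pos: [559.2, 94.5, 252.8]
tcp_rot: [180.0, -0.0, 40.0]
ft_force: [0.2, 0.7, -0.4]
finger_gap: 68.1
[559.184  94.454 252.798] [179.979  -0.026  40.04 ] [ 0.246  0.719 -0.424] [-0.038  0.022  0.005]
```

View pics/h1.png

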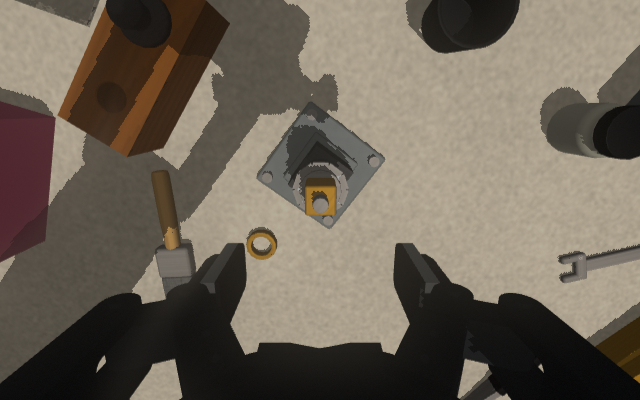

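View pics/h1b.png

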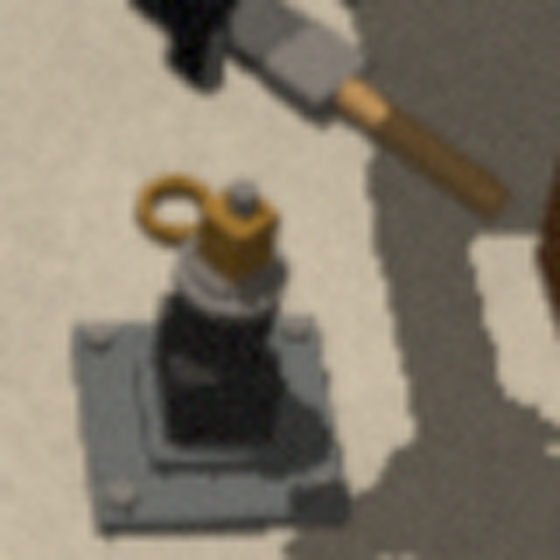

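View pics/h1t.png

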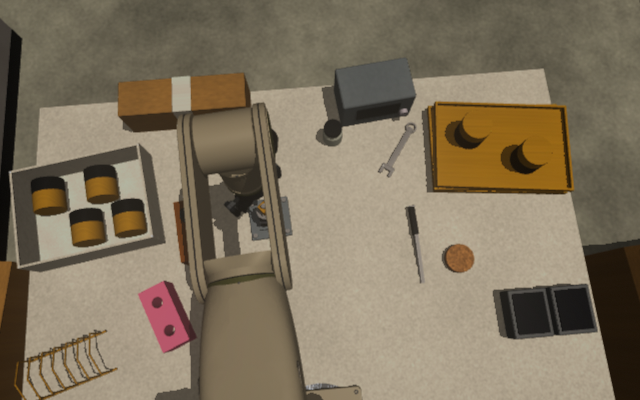

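The arbor stands alone, hub at (320,200) in the wrist view, with the collar on the face at (232,285) in the scene crop. Next I'll check its height and go to view the drift (handle near (412,222) in the top view).

```bash
python3 -c "
from h import *
T=np.load('pics/h1.npy')
for dz in (0,3): print('stub top pred scene',proj('scene',[559.5,93.7,161+dz]),'wrist',proj('wrist',[559.5,93.7,161+dz],T))
go([480,-300,235],183.6)"
```

```text
stub top pred scene [[374.141 177.162]] wrist [[320.135 205.708]]
stub top pred scene [[374.248 176.453]] wrist [[320.144 206.924]]
shift [-31.346  25.171   1.608] turn [-0.004 -0.001 -2.506]
```

Those match home: predicted (374.1,177.2), seen (374.9,177.4).

```bash
python3 -m inch '[[[-3,2,0],[0,0,-0.1],0.8],[[-10,7,0],[0,0,-0.3],0.8],[[-31.3,25.2,1.6],[0,0,-2.506],0.8],[[-31.3,25.2,1.6],[0,0,-2.506],0.8],[[-31.3,25.2,1.6],[0,0,-2.506],0.8],[[-31.3,25.2,1.6],[0,0,-2.506],0.8],[[-31.3,25.2,1.6],[0,0,-2.506],0.8],[[-31.3,25.2,1.6],[0,0,-2.506],0.8],[[-31.3,25.2,1.6],[0,0,-2.506],0.8],[[-31.3,25.2,1.6],[0,0,-2.506],0.8],[[-31.3,25.2,1.6],[0,0,-2.506],0.8],[[-31.3,25.2,1.6],[0,0,-2.506],0.8],[[-31.3,25.2,1.6],[0,0,-2.506],0.8],[[-31.3,25.2,1.6],[0,0,-2.506],0.8],[[-31.3,25.2,1.6],[0,0,-2.506],0.8],[[-31.3,25.2,1.6],[0,0,-2.506],0.8],[[-31.3,25.2,1.6],[0,0,-2.506],0.8],[[-31.3,25.2,1.6],[0,0,-2.506],0.8],[[-31.3,25.2,1.6],[0,0,-2.506],0.8],[[-31.3,25.2,1.6],[0,0,-2.506],0.8]]'
python3 -c "
from h import *
s=telemetry.sense(); print(s['joint_pos'])
snap('wrist','pics/i1.png')"
```

```text
time: 19.15
tool_pos: [481.1, -299.5, 235.6]
tcp_rot: [179.9, -0.1, -176.6]
ft_force: [-0.8, -0.4, 0.8]
finger_gap: 68.2
[ -37.086    2.617   91.102   -0.001   86.389 -130.516]
```

View pics/i1.png

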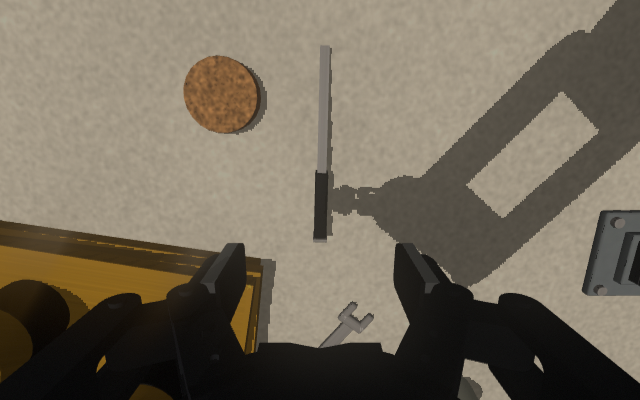

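The drift shows clearly: tip (325,46), handle front (321,172), butt (320,241), with nothing beside the handle. I'll locate it precisely.

```bash
python3 -c "
from h import *
im=cv2.imread('pics/i1.png');cv2.imwrite('pics/i1a.png',cv2.resize(im[160:250,295:345],None,fx=6,fy=6,interpolation=cv2.INTER_CUBIC));cv2.imwrite('pics/i1b.png',cv2.resize(im[35:125,295:345],None,fx=6,fy=6,interpolation=cv2.INTER_CUBIC))"
```

```text
(no output)
```

View pics/i1a.png

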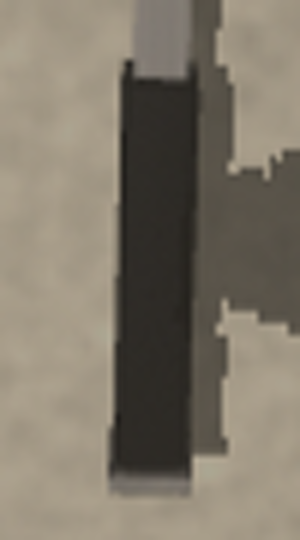

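View pics/i1b.png

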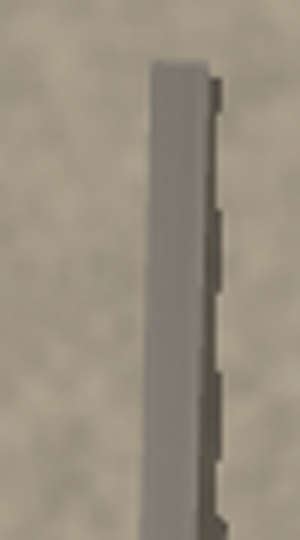

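```bash
python3 - <<'E'
from h import *
T=np.load("pics/i1.npy")
a=lambda x,y:(295+x/6,160+y/6); b=lambda x,y:(295+x/6,35+y/6)
hf=onz('wrist',a(158.5,78),26,T)[0]; hr=onz('wrist',a(152.5,470),26,T)[0]; br=onz('wrist',a(150,480),27,T)[0]; tip=onz('wrist',b(179,62),5,T)[0]
wid=onz('wrist',[a(123,100),a(194.5,100)],26,T); print("handle w",np.linalg.norm(wid[0]-wid[1]))
print(hf,hr,br,tip, "lens",np.linalg.norm((hf-hr)[:2]),np.linalg.norm((tip-hf)[:2]))
d=tip-hr; yaw=np.degrees(np.arctan2(d[1],d[0])); print("yaw",yaw, "handle yaw",np.degrees(np.arctan2(*(hf-hr)[[1,0]])))
u=d[:2]/np.linalg.norm(d[:2])
c1=hf[:2]-40*u; c2=hr[:2]+35*u; c3=tip[:2]-170*u; print("centre est",c1,c2,c3)
c=(c1+c2+c3)/3; g=c-20*u; print("centre",c,"grip at -20",g)
# tilted tool: x ahead along u tilted, z = cos*down + sin*u
def tgt(gp,yaw,tilt):
    R=Ro.from_euler('xyz',[180,0,yaw],degrees=True).as_matrix()@Ro.from_euler('y',tilt,degrees=True).as_matrix()
    return R
R=tgt(g,yaw,15); print("tool z",R[:,2],"tool x",R[:,0])
for z in (70,16):
    # keep TCP laterally above/back along tool z for approach
    p=np.array([g[0],g[1],16.])-R[:,2]*(z-16)
    print(z,p,"shift",T[:3,:3].T@(p-T[:3,3])/10,"turn",Ro.from_matrix(T[:3,:3].T@R).as_rotvec())
E
```

```text
handle w 12.8051975711455
[ 479.176 -297.904   26.   ] [ 554.273 -294.463   26.   ] [ 555.909 -294.841   27.   ] [ 350.044 -302.102    5.   ] lens 75.17554871113803 129.200321437465
yaw -177.8580772671325 handle yaw -177.37664978261765
centre est [ 519.148 -296.409] [ 519.297 -295.771] [ 519.925 -295.748]
centre [ 519.457 -295.976] grip at -20 [ 539.443 -295.229]
tool z [-0.259 -0.01  -0.966] tool x [-0.965 -0.036  0.259]
70 [ 553.409 -294.706   68.16 ] shift [-7.268  0.027 16.738] turn [-0.002  0.26   0.023]
16 [ 539.443 -295.229   16.   ] shift [-5.878  0.052 21.957] turn [-0.002  0.26   0.023]
```

```bash
python3 -m inch '[[[-3,0,4],[0,0.13,0.02],0.45],[[-7.2,0,8],[0,0.26,0.02],0.45],[[-7.25,0.03,12],[0,0.26,0.02],0.45],[[-7.25,0.03,16],[0,0.26,0.02],0.45],[[-7.25,0.03,16.7],[0,0.26,0.02],0.45],[[-7.25,0.03,16.7],[0,0.26,0.02],0.45]]'
python3 -c "
from h import *
s=telemetry.sense(); print(s['joint_pos'])
snap('wrist','pics/j1.png')"
```

```text
time: 19.8
tool_pos: [551.7, -293.9, 67.1]
tcp_rot: [180.0, -15.2, -177.6]
ft_force: [-1.1, 1.4, 0.7]
finger_gap: 38.5
[ -28.389   31.834   75.438   -7.726   85.913 -119.37 ]
```

View pics/j1.png

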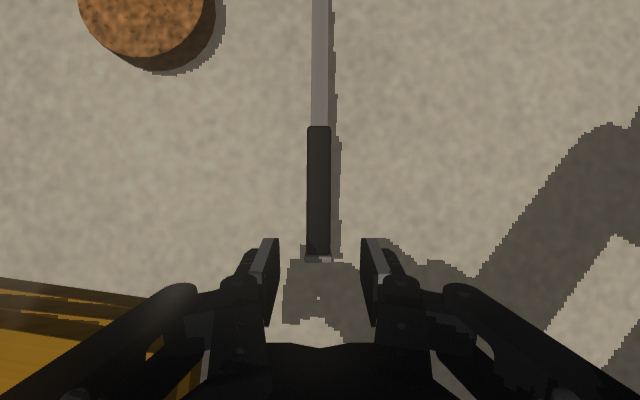

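```bash
python3 -m inch '[[[-0.1,0,1.5],[0,0,0],0.45],[[-0.1,0,3.5],[0,0,0],0.45],[[-0.1,0,4.8],[0,0,0],0.45],[[-0.1,0,5.1],[0,0,0],0.45],[[-0.1,0,5.15],[0,0,0],0.45],[[-0.1,0,5.15],[0,0,0],0.45]]'
```

```text
time: 20.45
tool_pos: [542.3, -296.1, 21.0]
tcp_rot: [-179.8, -14.8, -177.6]
ft_force: [-0.3, -0.6, -0.1]
finger_gap: 38.3
```

```bash
python3 -m inch '[[[0,0,0],[0,0,0],0.2],[[0,0,0],[0,0,0],0],[[0,0,0],[0,0,0],0],[[0,0,0],[0,0,0],0],[[0,0,0],[0,0,0],0],[[0,0,0],[0,0,0],0],[[0,0,0],[0,0,0],0]]' 90
python3 -c "
from h import *
snap('wrist','pics/j2.png')"
```

```text
time: 21.15
tool_pos: [542.5, -295.9, 20.9]
tcp_rot: [-179.8, -14.8, -177.6]
ft_force: [1.4, 1.2, 5.8]
finger_gap: 11.7
```

View pics/j2.png

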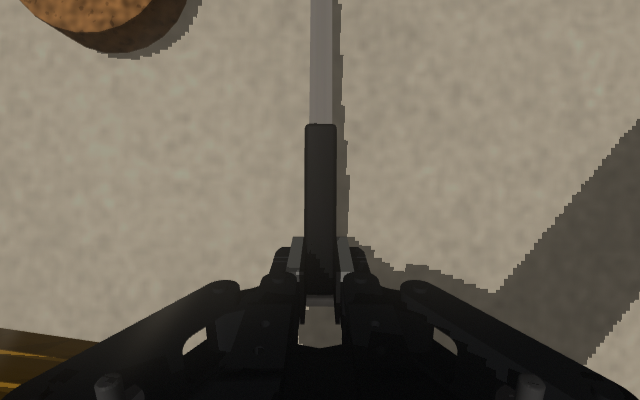

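The drift is in the jaws and parallel to them (handle centre u≈320 from v=125 to 295). I'll lift and check for droop.

```bash
python3 -m inch '[[[0.25,0,-0.97],[0,0,0],0],[[1.0,0,-3.9],[0,0,0],0],[[2.0,0,-7.7],[0,0,0],0],[[2.6,0,-9.7],[0,0,0],0],[[2.6,0,-9.7],[0,0,0],0],[[2.6,0,-9.7],[0,0,0],0]]'
python3 -c "
from h import *
s=telemetry.sense(); print(s['tool_pos'],s['tcp_rot'],s['ft_force'],s['wrist_torque'])
im,T=snap('wrist','pics/k1.png')
snap('scene','pics/k1s.png')
im=cv2.imread('pics/k1s.png');cv2.imwrite('pics/k1b.png',cv2.resize(im[100:250,180:320],None,fx=4,fy=4,interpolation=cv2.INTER_CUBIC))"
```

```text
time: 21.8
tool_pos: [541.4, -295.3, 119.7]
tcp_rot: [-179.9, -14.9, -177.5]
ft_force: [0.3, 0.3, -3.0]
finger_gap: 11.4
[ 541.401 -295.256  119.735] [-179.85   -14.879 -177.549] [ 0.281  0.278 -2.998] [ 0.026 -0.505 -0.024]
```

View pics/k1.png

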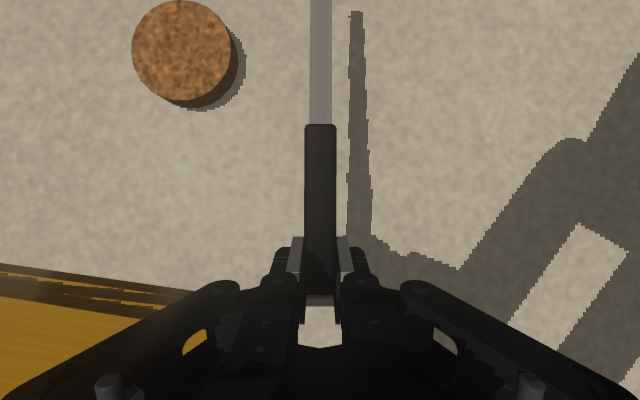

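View pics/k1b.png

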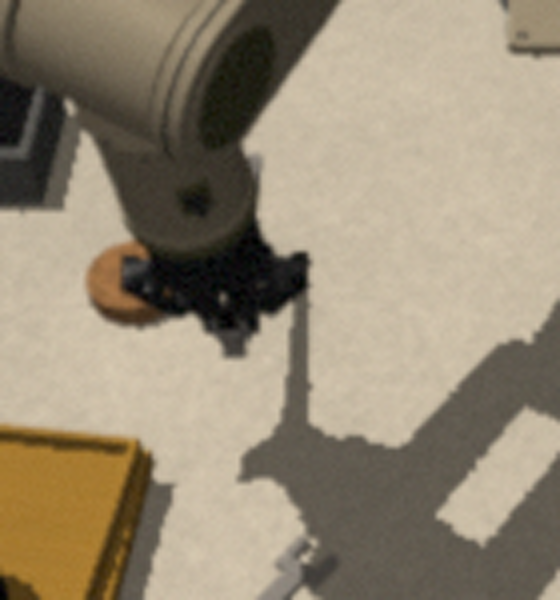

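No droop: the handle front stays at v=124. Now the pose for entering the slot.

```bash
cat >> h.py <<'E'
AX=np.array([559.5,93.7]); SY=3.6
def wedge(tip, under, T=None, yaw=90+SY, lat=0, off=192.4, tilt=14.9):
    "tool shift/turn so that drift tip is `tip` mm past axis, underside at `under`"
    T=tcpT() if T is None else T; v=np.array([np.cos(np.radians(yaw)),np.sin(np.radians(yaw))]); n=np.array([-v[1],v[0]])
    p=np.r_[AX+v*(tip-off)+n*lat, under+20.9]
    R=Ro.from_euler('xyz',[180,0,yaw],degrees=True).as_matrix()@Ro.from_euler('y',tilt,degrees=True).as_matrix()
    print("now tip",(T[:2,3]-AX)@v+off,"lat",(T[:2,3]-AX)@n,"under",T[2,3]-20.9)
    print("target",p,"shift",T[:3,:3].T@(p-T[:3,3])/10,"turn",Ro.from_matrix(T[:3,:3].T@R).as_rotvec())
E
python3 -c "
from h import *
wedge(-60,99)
wedge(-60,38)"
```

```text
now tip -193.93215782042088 lat 43.67858308694037 under 96.81398877140813
target [ 575.348 -158.202  119.9  ] shift [-3.907 13.475 -1.285] turn [-0.402 -0.002  1.498]
now tip -193.93215782042088 lat 43.67858308694037 under 96.81398877140813
target [ 575.348 -158.202   58.9  ] shift [-5.493 13.478  4.605] turn [-0.402 -0.002  1.498]
```

```bash
python3 -m inch '[[[-0.5,1,-1.3],[-0.04,0,0.15],0],[[-1.0,3,-1.3],[-0.08,0,0.3],0],[[-3.9,13.5,-1.3],[-0.402,0,1.498],0],[[-3.9,13.5,-1.3],[-0.402,0,1.498],0],[[-3.9,13.5,-1.3],[-0.402,0,1.498],0],[[-3.9,13.5,-1.3],[-0.402,0,1.498],0],[[-3.9,13.5,-1.3],[-0.402,0,1.498],0],[[-3.9,13.5,-1.3],[-0.402,0,1.498],0],[[-3.9,13.5,-1.3],[-0.402,0,1.498],0],[[-3.9,13.5,-1.3],[-0.402,0,1.498],0],[[-3.9,13.5,-1.3],[-0.402,0,1.498],0],[[-3.9,13.5,-1.3],[-0.402,0,1.498],0],[[-3.9,13.5,-1.3],[-0.402,0,1.498],0],[[-3.9,13.5,-1.3],[-0.402,0,1.498],0]]'
python3 -c "
from h import *
s=telemetry.sense(); print(s['joint_pos'],s['ft_force'])
wedge(-60,38)
snap('wrist','pics/l1.png'); snap('scene','pics/l1s.png')
im=cv2.imread('pics/l1s.png');cv2.imwrite('pics/l1b.png',cv2.resize(im[120:240,240:420],None,fx=4,fy=4,interpolation=cv2.INTER_CUBIC))"
```

```text
time: 23.3
tool_pos: [576.2, -158.5, 121.5]
tcp_rot: [180.0, -14.9, 93.7]
ft_force: [-0.1, -0.4, -3.9]
finger_gap: 11.8
[-27.832  17.918  87.436  12.79   82.719 -34.08 ] [-0.066 -0.374 -3.867]
now tip -60.30219659240328 lat -0.8273010251130456 under 100.57628194074385
target [ 575.348 -158.202   58.9  ] shift [-1.58  -0.088  6.055] turn [ 0.    -0.     0.002]
```

View pics/l1.png

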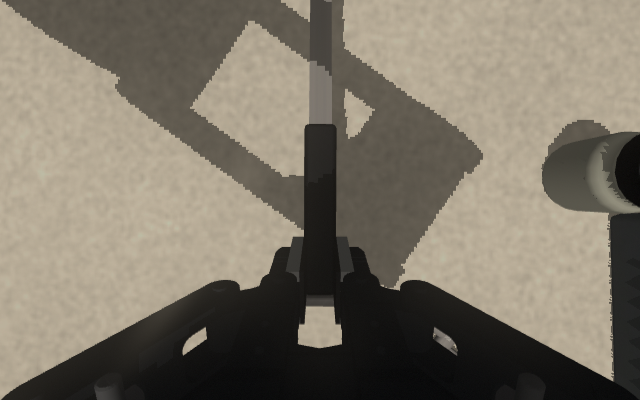

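View pics/l1b.png

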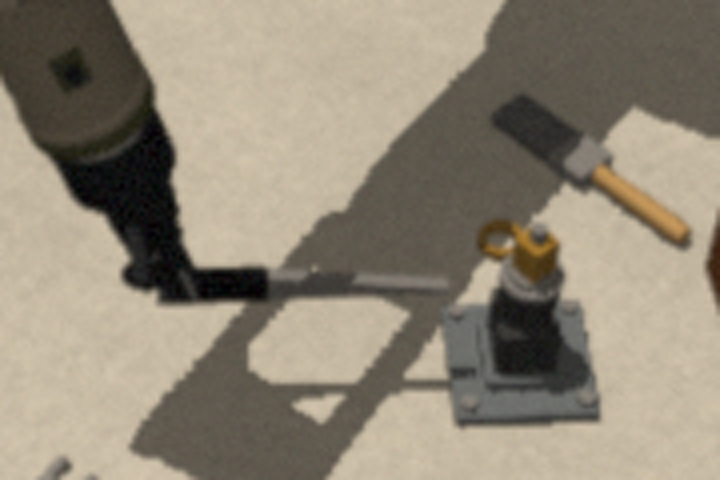

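The drift is level and points at the spindle, tip at about (447,284) in the crop. I'll lower to slot height.

```bash
python3 -m inch '[[[-0.5,-0.05,1.5],[0,0,0],0],[[-1.1,-0.09,4],[0,0,0],0],[[-1.5,-0.09,5.7],[0,0,0],0],[[-1.58,-0.09,6.0],[0,0,0],0],[[-1.58,-0.09,6.0],[0,0,0],0],[[-1.58,-0.09,6.0],[0,0,0],0]]'
python3 -c "
from h import *
s=telemetry.sense(); print(s['joint_pos'],s['ft_force'])
wedge(-15,38)
snap('wrist','pics/l2.png'); snap('scene','pics/l2s.png')
im=cv2.imread('pics/l2s.png');cv2.imwrite('pics/l2b.png',cv2.resize(im[150:230,320:420],None,fx=7,fy=7,interpolation=cv2.INTER_CUBIC))"
```

```text
time: 24.0
tool_pos: [576.4, -158.9, 61.1]
tcp_rot: [179.8, -14.8, 93.7]
ft_force: [0.1, 0.6, -2.9]
finger_gap: 11.8
[-27.873  21.739  89.491  13.061  76.836 -35.41 ] [ 0.111  0.591 -2.892]
now tip -60.73637670324263 lat -1.0375070957110664 under 40.24690279313192
target [ 572.523 -113.291   58.9  ] shift [ 4.364 -0.102  1.388] turn [0.003 0.001 0.001]
```

View pics/l2.png

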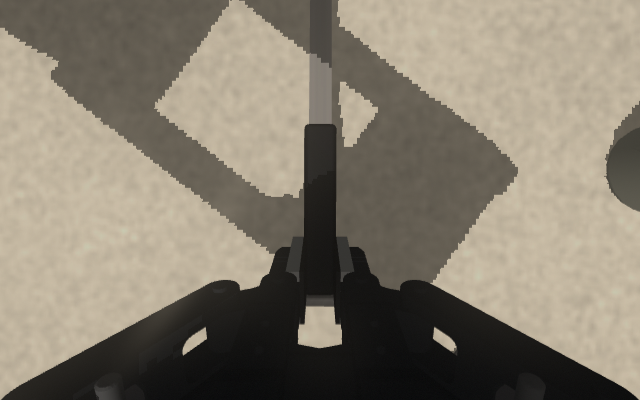

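View pics/l2b.png

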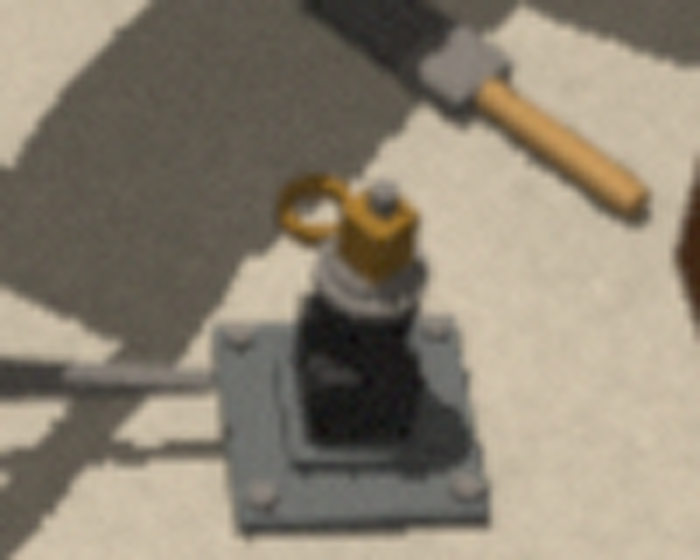

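```bash
python3 -c "
from h import *
v=np.array([-np.sin(np.radians(3.6)),np.cos(np.radians(3.6))]); t=AX-60.7*v+1*np.array([v[1],-v[0]])
print(proj('scene',[[t[0],t[1],40],[t[0],t[1],45]]),proj('top',[[t[0],t[1],45],[559.5,93.7,112]]))
snap('top','pics/l2t.png')
im=cv2.imread('pics/l2t.png');cv2.imwrite('pics/l2c.png',cv2.resize(im[170:260,240:380],None,fx=5,fy=5,interpolation=cv2.INTER_CUBIC))"
```

```text
[[350.071 204.846]
 [350.167 203.824]] [[290.071 211.233]
 [264.665 209.477]]
```

View pics/l2c.png

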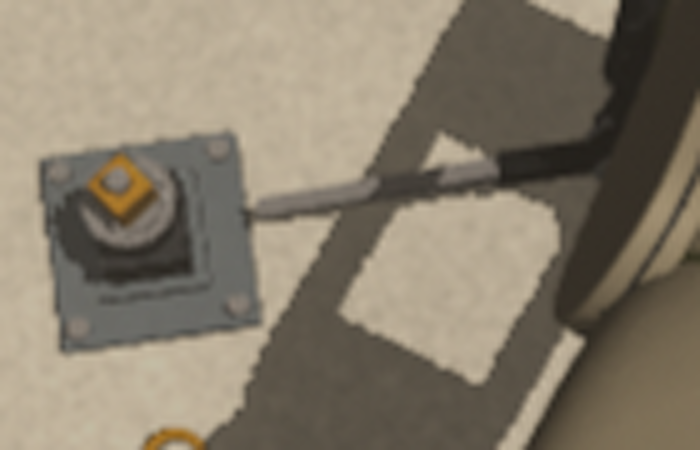

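The tip seen in both fixed views, scene (350.3,204) and top (289.6,212), agrees with the prediction within 1 px. I'll enter the slot.

```bash
python3 -m inch '[[[0.4,-0.1,0.35],[0,0,0],0],[[1.3,-0.1,0.58],[0,0,0],0],[[2.3,-0.1,0.84],[0,0,0],0],[[3.3,-0.1,1.1],[0,0,0],0],[[4.2,-0.1,1.34],[0,0,0],0],[[4.36,-0.1,1.39],[0,0,0],0],[[4.36,-0.1,1.39],[0,0,0],0]]'
python3 -c "
from h import *
s=telemetry.sense(); print(s['ft_force'],s['wrist_torque'])
wedge(25,37.5)"
```

```text
time: 24.85
tool_pos: [571.9, -112.5, 58.1]
tcp_rot: [179.9, -14.9, 93.7]
ft_force: [0.7, -0.6, -2.0]
finger_gap: 11.6
[ 0.72  -0.626 -2.034] [-0.457 -0.028  0.023]
now tip -14.173019547630673 lat 0.5971667674070178 under 37.22540513778122
target [570.011 -73.37   58.4  ] shift [3.793 0.065 0.978] turn [0.002 0.001 0.002]
```

```bash
python3 -m inch '[[[0.6,0.03,0.16],[0,0,0],0],[[1.5,0.06,0.4],[0,0,0],0],[[2.4,0.06,0.63],[0,0,0],0],[[3.3,0.06,0.86],[0,0,0],0],[[3.8,0.06,1.0],[0,0,0],0],[[3.8,0.06,1.0],[0,0,0],0]]'
python3 -c "
from h import *
s=telemetry.sense(); print(s['ft_force'],s['wrist_torque'])
wedge(45,36)
snap('scene','pics/m1s.png');snap('top','pics/m1t.png')
im=cv2.imread('pics/m1s.png');cv2.imwrite('pics/m1b.png',cv2.resize(im[150:230,320:420],None,fx=7,fy=7,interpolation=cv2.INTER_CUBIC))
im=cv2.imread('pics/m1t.png');cv2.imwrite('pics/m1c.png',cv2.resize(im[170:260,240:380],None,fx=5,fy=5,interpolation=cv2.INTER_CUBIC))"
```

```text
time: 25.45
tool_pos: [569.8, -72.8, 58.1]
tcp_rot: [179.9, -14.9, 93.7]
ft_force: [-0.2, 0.1, -2.7]
finger_gap: 12.5
[-0.245  0.134 -2.732] [-0.462 -0.015 -0.022]
now tip 25.615194420814504 lat 0.12569884305994436 under 37.23977507455638
target [568.755 -53.409  56.9  ] shift [1.842 0.015 0.618] turn [0.001 0.    0.002]
```

View pics/m1b.png

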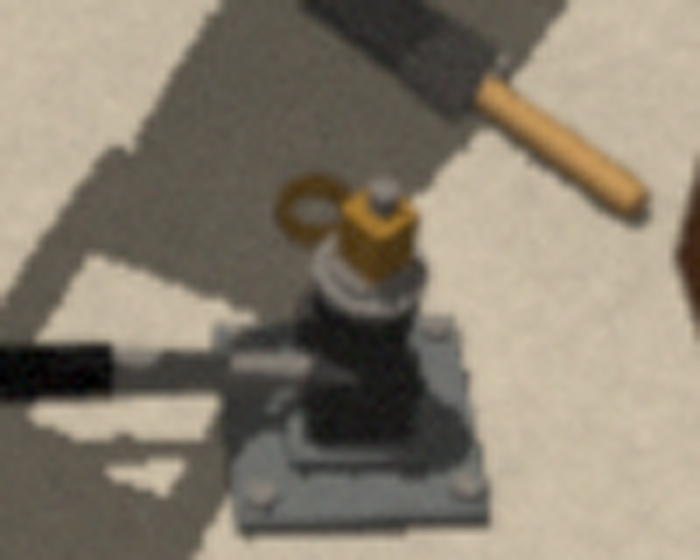

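View pics/m1c.png

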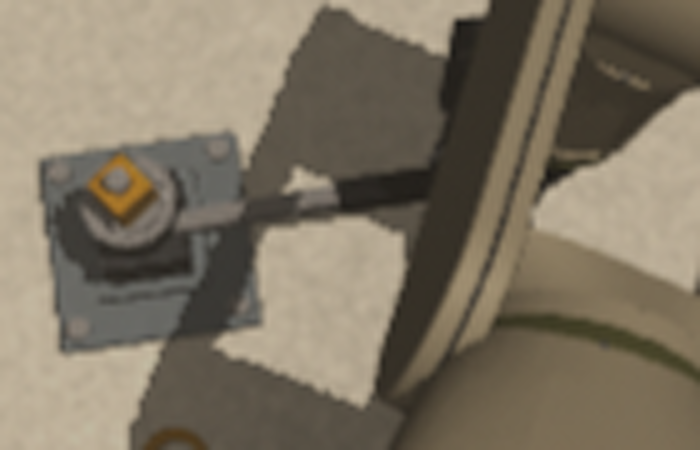

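The wedge is in the slot. I'll lower until the underside touches the floor and go forward to 45 mm.

```bash
python3 -m inch '[[[0,0,0.1],[0,0,0],0],[[0.4,0.01,0.22],[0,0,0],0],[[0.9,0.01,0.36],[0,0,0],0],[[1.4,0.01,0.49],[0,0,0],0],[[1.84,0.01,0.6],[0,0,0],0],[[1.84,0.01,0.6],[0,0,0],0]]'
python3 -c "
from h import *
s=telemetry.sense(); print(s['ft_force'],s['wrist_torque'])
wedge(60,36)"
```

```text
time: 26.15
tool_pos: [568.8, -53.7, 57.1]
tcp_rot: [179.9, -14.9, 93.7]
ft_force: [0.1, -0.2, -1.9]
finger_gap: 11.6
[ 0.079 -0.183 -1.946] [-0.29   0.022 -0.034]
now tip 44.69005645814423 lat -0.0200046937834173 under 36.20291142495125
target [567.813 -38.439  56.9  ] shift [ 1.474 -0.     0.413] turn [0.002 0.    0.002]
```

```bash
for i in 1 2; do python3 -m inch '[[[0.2,0,0.05],[0,0,0],0],[[0.4,0,0.11],[0,0,0],0],[[0.58,0,0.155],[0,0,0],0],[[0.58,0,0.155],[0,0,0],0]]'; done
python3 -c "
from h import *
s=telemetry.sense(); print(s['ft_force'],s['wrist_torque'])
wedge(60,36)"
```

```text
time: 26.55
tool_pos: [568.6, -48.8, 57.1]
tcp_rot: [179.9, -14.8, 93.6]
ft_force: [0.8, -3.6, -3.3]
finger_gap: 12.3
time: 26.95
tool_pos: [568.7, -44.9, 57.3]
tcp_rot: [179.8, -14.7, 93.6]
ft_force: [0.2, -11.7, -4.2]
finger_gap: 11.7
[  0.198 -11.735  -4.158] [-2.116 -0.175  0.069]
now tip 53.504820759081184 lat -0.5136983375750933 under 36.3714610638342
target [567.813 -38.439  56.9  ] shift [ 0.619 -0.052  0.2  ] turn [0.003 0.004 0.   ]
```

```bash
for i in 1 2; do python3 -m inch '[[[0.15,0,0.04],[0,0,0],0],[[0.3,0,0.08],[0,0,0],0],[[0.39,0,0.1],[0,0,0],0],[[0.39,0,0.1],[0,0,0],0]]'; done
python3 -c "
from h import *
s=telemetry.sense(); print(s['ft_force'],s['wrist_torque'])
wedge(60,36)"
```

```text
time: 27.35
tool_pos: [568.6, -40.9, 57.3]
tcp_rot: [179.8, -14.7, 93.6]
ft_force: [1.3, -11.6, -5.0]
finger_gap: 11.8
time: 27.75
tool_pos: [567.9, -35.3, 57.2]
tcp_rot: [179.8, -14.8, 93.6]
ft_force: [1.9, -4.9, -3.2]
finger_gap: 11.9
[ 1.862 -4.852 -3.189] [-1.12  -0.184 -0.167]
now tip 63.09696466101735 lat -0.3131533621139532 under 36.32822652698604
target [567.813 -38.439  56.9  ] shift [-0.308 -0.031 -0.047] turn [0.003 0.002 0.   ]
```

The force fell from 11.7 to 4.9 N, so it has broken loose. I'll continue and then check in the images for slip in the grip.

```bash
for i in 1 2; do python3 -m inch '[[[0.3,0,0.08],[0,0,0],0],[[0.6,0,0.16],[0,0,0],0],[[0.87,0,0.23],[0,0,0],0],[[0.87,0,0.23],[0,0,0],0]]'; done
python3 -c "
from h import *
s=telemetry.sense(); print(s['ft_force'],s['wrist_torque'])
wedge(95,36)
snap('wrist','pics/n1.png');snap('scene','pics/n1s.png')
im=cv2.imread('pics/n1s.png');cv2.imwrite('pics/n1b.png',cv2.resize(im[150:230,320:420],None,fx=7,fy=7,interpolation=cv2.INTER_CUBIC))
"
```

```text
time: 28.15
tool_pos: [566.8, -24.6, 57.1]
tcp_rot: [179.9, -14.9, 93.7]
ft_force: [0.1, -0.5, -2.3]
finger_gap: 11.5
time: 28.55
tool_pos: [566.4, -15.9, 57.1]
tcp_rot: [179.9, -14.9, 93.7]
ft_force: [1.0, 0.5, -3.4]
finger_gap: 11.8
[ 0.988  0.526 -3.406] [-0.335 -0.    -0.015]
now tip 82.5470389845554 lat 0.012499765664279227 under 36.24266174769176
target [565.616  -3.508  56.9  ] shift [1.197 0.002 0.344] turn [0.002 0.    0.001]
```

View pics/n1.png

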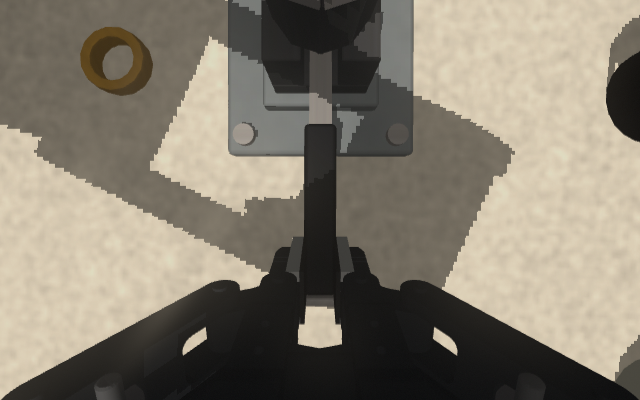

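View pics/n1b.png

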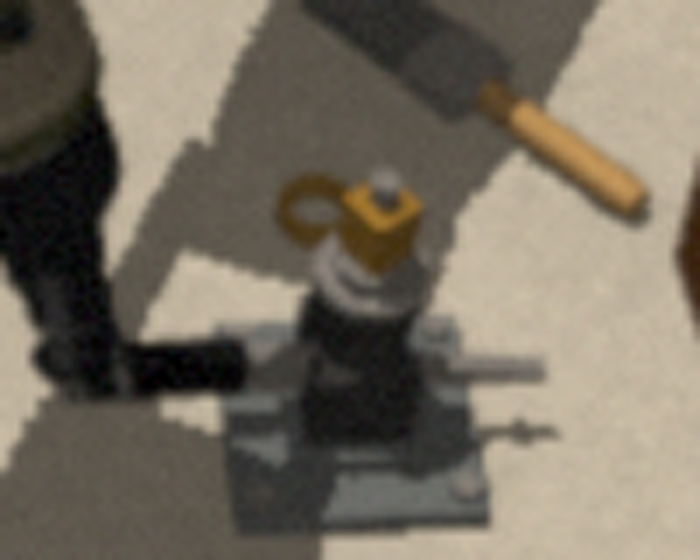

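No slip: the handle front is still at v=124. The stub top has risen about 1.1 px, roughly 5 mm, which fits 82 mm past the axis. I'll go on to 95 mm.

```bash
python3 -m inch '[[[0.3,0,0.08],[0,0,0],0],[[0.6,0,0.16],[0,0,0],0],[[0.9,0,0.24],[0,0,0],0],[[1.2,0,0.32],[0,0,0],0],[[1.2,0,0.32],[0,0,0],0],[[1.2,0,0.32],[0,0,0],0]]'
python3 -c "
from h import *
s=telemetry.sense(); print(s['ft_force'],s['wrist_torque'])
wedge(95,36)
im,T=snap('wrist','pics/o1.png');im,_=snap('scene','pics/o1s.png')
cv2.imwrite('pics/o1b.png',cv2.resize(im[150:230,320:420],None,fx=7,fy=7,interpolation=cv2.INTER_CUBIC))
v=np.array([-np.sin(np.radians(3.6)),np.cos(np.radians(3.6))])
for t in (90,95,100): print('tip',t,proj('scene',np.r_[AX+v*t,41]), (proj('scene',np.r_[AX+v*t,41])-[320,150])*7)
"
```

```text
time: 29.25
tool_pos: [565.6, -3.9, 57.1]
tcp_rot: [179.9, -14.9, 93.7]
ft_force: [0.7, 0.3, -2.9]
finger_gap: 11.7
[ 0.713  0.275 -2.904] [-0.357 -0.017 -0.016]
now tip 94.58858187206052 lat 0.05089248257703312 under 36.20368651241496
target [565.616  -3.508  56.9  ] shift [0.035 0.005 0.03 ] turn [0.002 0.    0.001]
tip 90 [[399.836 202.209]] [[558.851 365.464]]
tip 95 [[401.478 202.138]] [[570.349 364.963]]
tip 100 [[403.12  202.066]] [[581.843 364.462]]
```

View pics/o1.png

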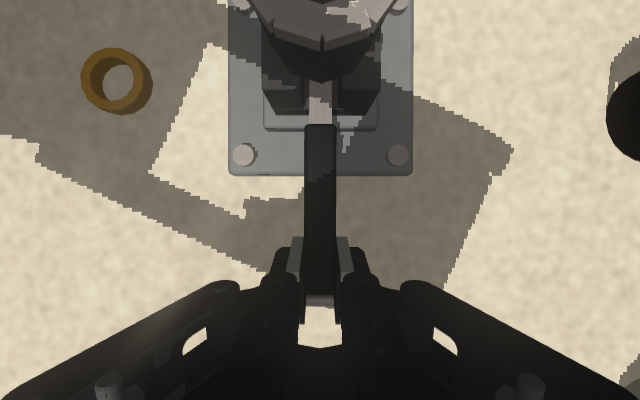

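View pics/o1b.png

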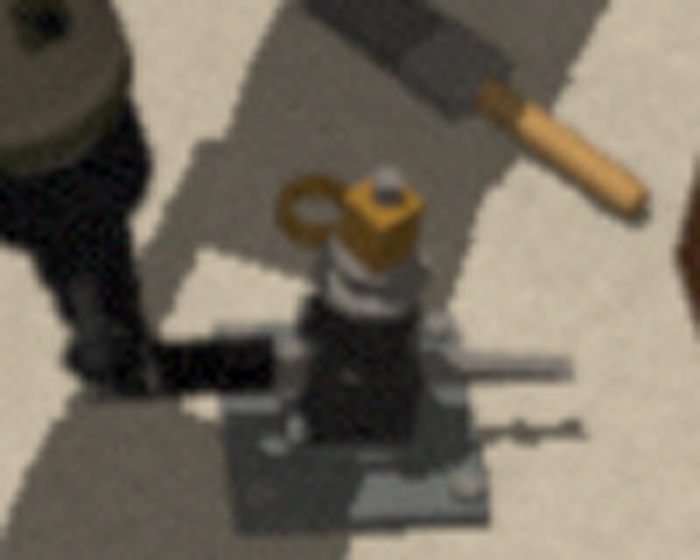

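The tip is at crop x≈573, about 96 mm past the axis, and the arbor is visibly raised. I'll release and retreat back and up along the tool axis.

```bash
python3 -m inch '[[[0,0,0],[0,0,0],0.2],[[0,0,0],[0,0,0],0.3],[[0,0,0],[0,0,0],0.4],[[0,0,0],[0,0,0],0.4],[[0,0,0],[0,0,0],0.4]]'
python3 -c "
from h import *
s=telemetry.sense(); print(s['ft_force'],s['wrist_torque'])
im,T=snap('wrist','pics/p1.png')"
```

```text
time: 29.85
tool_pos: [565.8, -4.2, 57.3]
tcp_rot: [179.9, -14.9, 93.7]
ft_force: [-0.5, -0.3, -0.4]
finger_gap: 34.3
[-0.536 -0.277 -0.396] [-0.105  0.017 -0.026]
```

View pics/p1.png

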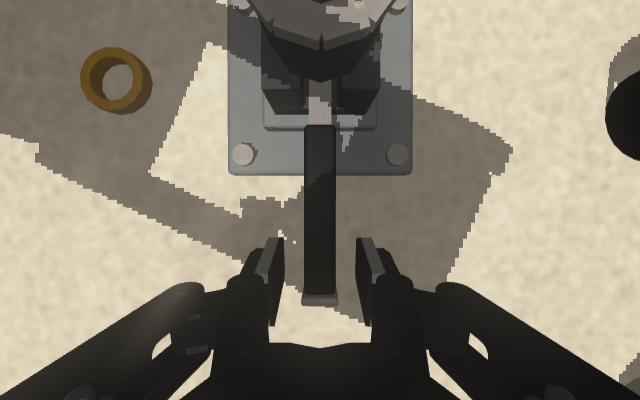

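The drift stays put and the pads are clear on both sides. Retreating.

```bash
python3 -m inch '[[[0,0,-1],[0,0,0],0.4],[[0,0,-4],[0,0,0],0.4],[[-1,0,-8],[0,0,0],0.4],[[-4,0,-12],[0,0,0],0.4],[[-8,0,-15],[0,0,0],0.4],[[-10,0,-16],[0,0,0],0.4],[[-10,0,-16],[0,0,0],0.4]]'
python3 -c "
from h import *
s=telemetry.sense(); print(s['ft_force'],s['tool_pos'],s['tcp_rot'])
im,T=snap('wrist','pics/q1.png');im,_=snap('scene','pics/q1s.png');t,_=snap('top','pics/q1t.png')
cv2.imwrite('pics/q1b.png',cv2.resize(im[150:230,320:420],None,fx=7,fy=7,interpolation=cv2.INTER_CUBIC))
"
```

```text
time: 30.6
tool_pos: [575.0, -145.5, 188.6]
tcp_rot: [179.7, -14.7, 93.5]
ft_force: [-0.7, 0.1, -0.9]
finger_gap: 34.1
[-0.692  0.104 -0.89 ] [ 575.023 -145.473  188.585] [179.686 -14.709  93.494]
```

View pics/q1.png

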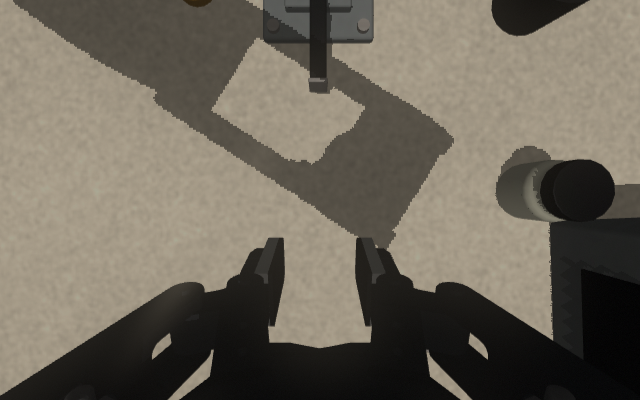

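View pics/q1b.png

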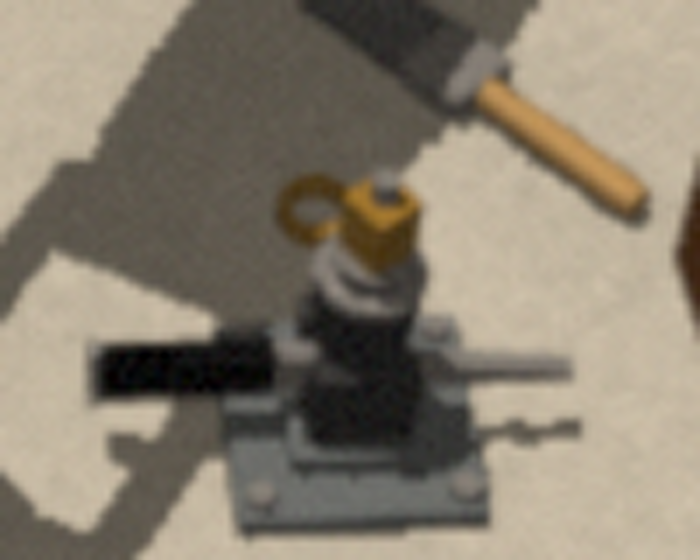

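View pics/q1t.png

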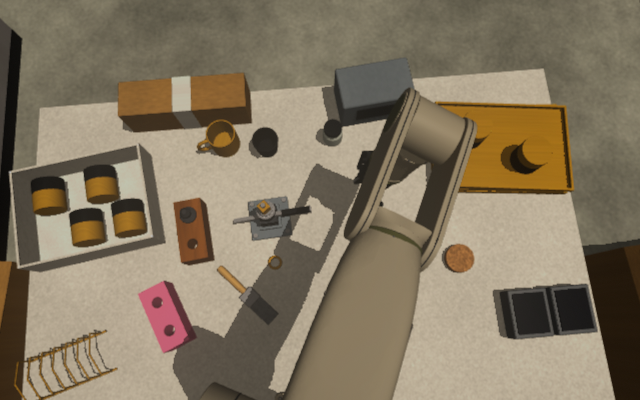

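Everything is standing and the robot is clear. For a better height check I'll tilt the wrist camera to see the gap under the collar.

```bash
python3 -m inch '[[[0,0,0],[0,0.15,0],0.4],[[0,0,0],[0,0.3,0],0.4],[[0,0,0],[0,0.45,0],0.4],[[0,0,0],[0,0.6,0],0.4],[[0,0,0],[0,0.6,0],0.4],[[0,0,0],[0,0.6,0],0.4]]'
python3 -c "
from h import *
im,T=snap('wrist','pics/r1.png')
P=proj('wrist',[[559.5,93.7,112],[559.5,93.7,161],[559.5,93.7,168],[559.5,93.7,175]],T);print(P)
u,v=P[1].astype(int); u=max(u,60)
cv2.imwrite('pics/r1a.png',cv2.resize(im[max(v-30,0):v+100,u-65:u+65],None,fx=4.5,fy=4.5,interpolation=cv2.INTER_CUBIC)); print(max(v-30,0),u-65)
"
```

```text
time: 31.35
tool_pos: [573.7, -140.7, 184.2]
tcp_rot: [-179.9, -49.2, 93.6]
ft_force: [0.4, 0.9, 0.2]
finger_gap: 33.9
[[320.389  77.16 ]
 [320.462  30.545]
 [320.474  22.813]
 [320.486  14.762]]
0 255
```

View pics/r1a.png

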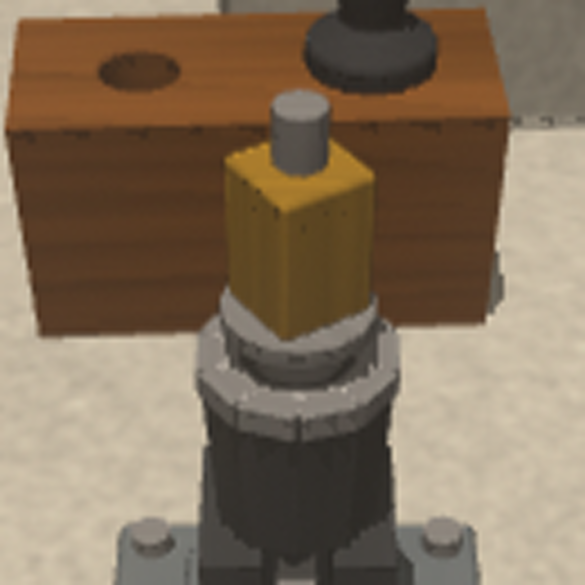

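The arbor stands upright with a clear gap under its collar. The stub top is at v≈22.9, and 22.8 is predicted for a 7 mm rise. Handing in.

```bash
python3 -c "
from h import *
s=telemetry.sense(); print(s['time'],s['ft_force'])
print(r.hand_in())"
```

```text
31.4 [0.489 0.166 0.555]
the job is handed in; nothing more can be done
None
```

The arbor was fitted and pushed home, then broken loose with the drift. It now stands on the wedge about 7 mm up. I handed the job in at 31.4 s, and it reported no verdict.

- **Fit:** I stood the arbor in the bore and turned it under about 8 N. The tang dropped in at about 36° in the world frame, and I seated it at 40°. I then pushed with a ±2° twist up to about 27 N, which by the quill spring figures sinks the sleeve about 2.2 mm, under the 3.5 mm limit. The stiffness then matched the quill spring, and after I let go the stub top was at the home height within about 1 px.
- **Breaking loose:** I gripped the drift by its handle and pushed it in from the -y side. The highest push I read was about 12 N, and it broke loose between 54 and 63 mm past the axis. I left the tip 95–96 mm past the axis.
- **Last checks:** The final wrist view shows the arbor upright with a clear gap under its collar. The stub top was at v ≈ 22.9, against 22.8 predicted for a 7 mm rise. The drift stayed where I released it, and the hand was clear of everything, with force readings under 1 N.
- **Small disagreements:** The top camera put the drift tip about 2 mm off the wrist-based estimate, within its usual offset. The gripper read 11.7 mm on the 14 mm handle.
- **Not checked:** I never moved the bystanders on purpose, and those in view looked undisturbed. The arm hid the wrench in the last top picture.

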